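# Tamp the stone bed level

## Task

The coarse stones in the open metal cell are piled up: some ride up on the others. Take the flat-footed hand tamper from its little tray, tamp the stones down with its foot until all eight lie in one level layer on the cell floor, finishing with a firm press on the levelled bed, about 15 newtons held for half a second; never press with more than 24 newtons, and do not touch the stones with the gripper. Then stand the tamper back upright in its tray, let go and leave the other things on the bench as they are.

Things in the scene. Friction and masses are not known exactly. Their poses are not given: they have to be found in the camera images.
- cell: open-topped aluminium box with a flange at its long sides, fixed to the bench; inside 86 mm (its x) by 124 mm (its y), walls 5 mm thick, rim 64 mm above the bench, floor 4 mm thick; origin at the centre of its underside on the bench, z up
- cell_floor (a point): centre of the inner floor of the cell, 4 mm above the bench, axes as the cell's. The stones are hard and smooth, 40 g each, and wedge against each other and the walls; they sink between their neighbours, sometimes suddenly, under some 5 to 17 N on the foot, often only after tamping at both ends of the cell in turn
- rest: grey plastic tray of the tamper, fixed to the bench, 92 x 92 mm outside, 11 mm high; its square recess is 84 x 84 mm; origin at the centre of its underside, axes along its sides
- rest_floor (a point): centre of the floor of the tray's recess, 4 mm above the bench; the tamper's foot stands here
- tamper: hand tamper, 0.32 kg, standing upright: a flat square steel foot 66 x 66 x 8 mm with a thin firm black sole, a round collar 38 mm across up to 22 mm, then a square wooden handle 24 x 24 mm up to 135 mm; origin at the centre of the foot's underside, z up along the handle, x and y along the sides of foot and handle
- tamper_foot: the square steel foot, a rigid part of the tamper with the same origin and axes as the tamper
- tamper_grip (a point): point on the handle's axis 112 mm above the foot's underside, where the handle is best gripped (24 mm wide either way, flat faces square to the tamper's x and y)
- stone0: one of the eight grey stones in the cell, a roughly ball-shaped knobbly lump 30 to 36 mm across (every stone differs); origin near its middle. Lying on the cell floor its origin is 13 to 19 mm above that floor; at the start two stones ride up on their neighbours with their origin about 28 to 36 mm above the floor. Hard, smooth, 40 g
- stone1: one of the eight grey stones in the cell, a roughly ball-shaped knobbly lump 30 to 36 mm across (every stone differs); origin near its middle. Lying on the cell floor its origin is 13 to 19 mm above that floor; at the start two stones ride up on their neighbours with their origin about 28 to 36 mm above the floor. Hard, smooth, 40 g
- stone2: one of the eight grey stones in the cell, a roughly ball-shaped knobbly lump 30 to 36 mm across (every stone differs); origin near its middle. Lying on the cell floor its origin is 13 to 19 mm above that floor; at the start two stones ride up on their neighbours with their origin about 28 to 36 mm above the floor. Hard, smooth, 40 g
- stone3: one of the eight grey stones in the cell, a roughly ball-shaped knobbly lump 30 to 36 mm across (every stone differs); origin near its middle. Lying on the cell floor its origin is 13 to 19 mm above that floor; at the start two stones ride up on their neighbours with their origin about 28 to 36 mm above the floor. Hard, smooth, 40 g
- stone4: one of the eight grey stones in the cell, a roughly ball-shaped knobbly lump 30 to 36 mm across (every stone differs); origin near its middle. Lying on the cell floor its origin is 13 to 19 mm above that floor; at the start two stones ride up on their neighbours with their origin about 28 to 36 mm above the floor. Hard, smooth, 40 g
- stone5: one of the eight grey stones in the cell, a roughly ball-shaped knobbly lump 30 to 36 mm across (every stone differs); origin near its middle. Lying on the cell floor its origin is 13 to 19 mm above that floor; at the start two stones ride up on their neighbours with their origin about 28 to 36 mm above the floor. Hard, smooth, 40 g
- stone6: one of the eight grey stones in the cell, a roughly ball-shaped knobbly lump 30 to 36 mm across (every stone differs); origin near its middle. Lying on the cell floor its origin is 13 to 19 mm above that floor; at the start two stones ride up on their neighbours with their origin about 28 to 36 mm above the floor. Hard, smooth, 40 g
- stone7: one of the eight grey stones in the cell, a roughly ball-shaped knobbly lump 30 to 36 mm across (every stone differs); origin near its middle. Lying on the cell floor its origin is 13 to 19 mm above that floor; at the start two stones ride up on their neighbours with their origin about 28 to 36 mm above the floor. Hard, smooth, 40 g
- dropper: white dropper bottle, 31 mm wide, 72 mm tall, standing loose between the cell and the tray; not to be disturbed; origin at the centre of its underside
- small_bottle: small amber-yellow bottle, 25 mm wide, 50 mm tall, standing loose behind the dropper bottle; not to be disturbed; origin at the centre of its underside
- jar: dark bottle with black cap, 38 mm wide, 85 mm tall, standing loose nearest the robot; not to be disturbed; origin at the centre of its underside
Mind the look-alikes: they are no part of the job. What is shaped like the stone5 but purple is not meant. What is shaped like the tamper but blue is not meant.

How it is judged:
By the outcome, as a careful person would: the job done as asked, in the order asked, and still so for the second after the job is handed in, with the robot touching nothing.
It also fails if it takes over 72 s, if anything falls off the work surface, if the arm or the gripper's body presses on something with over 40 N, if the wrist force passes 120 N, or if a joint passes its speed limit or range.

## Robot

A 6-joint arm with a two-finger parallel gripper is mounted at the origin on a cart in front of the work surface, level with it; the furniture and walls round the work are solid. World frame = base frame: x ahead of the robot, y to its left, z up, the work surface at z = 0. Lengths are in mm, angles in rad, forces in N, time in s.
With the tool pointing down it reaches from about 300 to 775 mm from the base axis. Payload 14.6 kg.
Tool frame: the origin (TCP) lies between the finger pads; the fingertips stand manip.finger_overhang ahead of it and the grasp point (between the pads) lies 2 mm behind it (manip.finger_overhang is the distance from the TCP to the fingertips, in mm); z points along the fingers, y is the direction in which the jaws open and shut (so a half turn about z gives the same grasp; the last joint's range is limited). The gripper opens to 94 mm and grips with 3 to 60 N. Pads are 16 mm wide; open, the fingers measure 119 mm over their backs; the gripper's body (75 mm by 177 mm) begins 78 mm behind the grasp point.
Start: joints at [1.203, 0.3, 1.521, -0, 1.321, -0.067], TCP at [162.954, 525.296, 222.446] pointing down, gripper open.
Joint ranges: [-3.03, 3.03], [-0.79, 2.21], [0.23, 2.52], [-1.04, 4.18], [0, 3.07], [-2.55, 2.55]. Speed limits (rad/s): [2.22, 2.22, 2.57, 3.14, 3.14, 3.14].

## Interface

Orientations are given as [roll, pitch, yaw] about the fixed x, y, z axes, in that order (R = Rz(yaw) Ry(pitch) Rx(roll)).
In Python, from cell import manip gives the robot as it stands.
- The arm moves only by the tool drive_tool, never from a script. Its argument "steps" is a list of rows, each an object with "delta_pos": the shift along the world's x, y, z in mm, a list of three; "yaw": the turn about the world's z in rad; "hand": the finger opening in mm, from 0 to 94. A call has 1 to 5 rows; each row shifts and turns the commanded pose from where the row before left it; what a row does not reach is not made up. A row lasts 1/12 s, in which the tool goes at most 41.7 mm and 7.16 degrees, less where a joint would pass 70% of its speed; a pose out of reach is approached as far as the arm can. A call is refused whole if a number of a shift passes 41.7 or a number of a turn 0.125, either way. A call with a gripper value outside its range is refused whole. The fingers move at their own pace and stop on an object; "squeeze" is the grip in N (left out, the last holds). Time passes only in rows, so rows that do not move let the fingers close. It gives the time, the measured TCP pose, the force and the opening at its end, in the units of the state.
- manip.read_state(): the state, without advancing time (a new reading comes with each control period).
- manip.camera(name): name is "scene" or "top" or "wrist"; returns a dict with "frame" (384x512x3 uint8, red, green, blue), "range_z" (384x512 float32, mm along the optical axis (not along the pixel's ray), 0 where there is no reading), "intrinsics" (3x3 intrinsics, pixels), "position" and "attitude" of the camera in the world. Camera axes: x right, y down, z forward; pixel columns grow to the right and rows downward; lengths in mm; the calibration is good to about 2 mm. A picture is of the moment at which its call begins.
- manip.sign_off(): hands the job in, once; it reports no verdict.
The state is a dict: "clock": time; "joints": joint angles; "qd": joint speeds; "effort": joint torques, N m; "eef_pos": TCP position; "eef_rot": TCP orientation; "wrist_force": force on the tool from outside, world axes, zero at the start; "moment": the same for the moment, N m; "finger_gap": finger opening in mm.
Only numpy, scipy, OpenCV 4.12 (cv2) and the standard library are available. Lean on these libraries where they do the work, as an engineer would, in place of code of your own. Each camera call takes 0.05 s, during which the arm holds its last target.

## Working session

There is one attempt and no reset: what is moved stays moved. The work goes in short steps, Python scripts to look and compute and a tool call to move; the robot and the scene stay as the last step left them, time stands still between calls to the robot, and variables do not carry over. Pictures are saved under pics/ and viewed, and the job is handed in when it is done.

Besides the shell and the picture viewer there is one more tool, called after ">>>" in YAML: its name, and indented under it one key for each argument. drive_tool: Moves the arm, as the interface text tells. Its arguments: {"type":"object","properties":{"steps":{"type":"array"},"squeeze":{"type":"number"}},"required":["steps"]}

```bash
ls; mkdir -p pics
python3 - <<'E'
from cell import manip
import cv2
print(manip.read_state(), manip.finger_overhang)
for n in ["scene","top","wrist"]:
    c=manip.camera(n); cv2.imwrite(f"pics/{n}0.png",c["frame"][:,:,::-1]); print(n,c["position"],c["attitude"],c["intrinsics"])
    import numpy as np; np.save(f"pics/{n}0.npy",c["range_z"])
E
```

```text
pics
{'clock': 0.0, 'joints': array([ 1.20339244e+00,  3.00474580e-01,  1.52155551e+00,  3.63788601e-05,
        1.32071590e+00, -6.65960864e-02]), 'qd': array([ 0.00099927, -0.00195653,  0.0005054 ,  0.00014622,  0.0029959 ,
       -0.00092744]), 'effort': array([-3.17103550e-04, -5.31807983e+01, -3.52732229e+01,  7.08386488e-02,
        2.44464056e-02, -1.49959574e-04]), 'eef_pos': array([162.86751634, 525.08471597, 221.89523363]), 'eef_rot': array([-3.14044422e+00, -1.11909312e-04,  2.84077577e+00]), 'wrist_force': array([ 0.23150513, -0.15480208,  0.18477895]), 'moment': array([-0.05289136,  0.01733517,  0.0044995 ]), 'finger_gap': 93.69537420525286} 17.0
scene [ -80.68646512 -618.07919734  537.92080334] [-2.06169833  0.01504552 -0.75669333] [[397.79197749   0.         254.28613311]
 [  0.         397.79197749 185.30397581]
 [  0.           0.           1.        ]]
top [382.57845603 -14.09436081 957.34305131] [-3.02689351  0.02115671 -1.54164775] [[401.72950318   0.         257.00003536]
 [  0.         401.72950318 188.91136233]
 [  0.           0.           1.        ]]
wrist [ 86.32846189 549.4872073  384.6059632 ] [2.86269984e+00 1.00231533e-03 1.27003833e+00] [[331.91096206   0.         256.17944634]
 [  0.         331.91096206 193.73770173]
 [  0.           0.           1.        ]]
```

View pics/scene0.png

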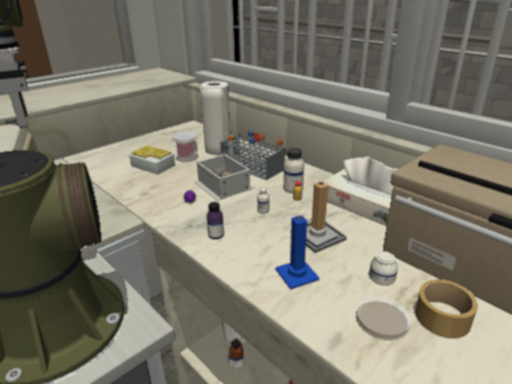

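View pics/top0.png

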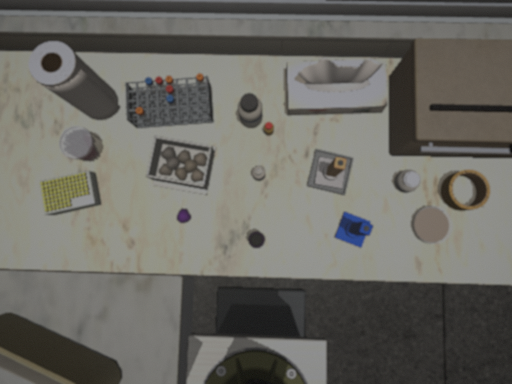

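View pics/wrist0.png

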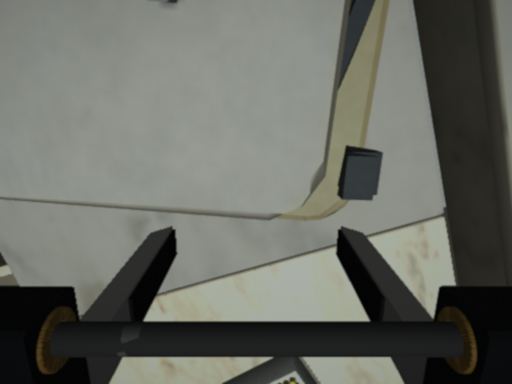

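The top view shows two tamper shapes. One at about (333,168) has a wooden handle and stands in a grey tray, which fits the description. The other at (353,229) is blue and stands on the bare bench, so it's the decoy. The cell is at (181,164) and the purple decoy stone at (183,215). I'll enlarge to confirm and measure.

```bash
cat > h.py <<'E'
import numpy as np, cv2
from scipy.spatial.transform import Rotation as R
from cell import manip
def cloud(c):
    K=c["intrinsics"]; z=c["range_z"]; v,u=np.mgrid[:384,:512]
    p=np.stack([(u-K[0,2])*z/K[0,0],(v-K[1,2])*z/K[1,1],z],-1)
    w=p@R.from_euler('xyz',c["attitude"]).as_matrix().T+np.array(c["position"])
    w[z<=0]=np.nan
    return w
def proj(c,P):
    M=R.from_euler('xyz',c["attitude"]).as_matrix()
    p=(np.atleast_2d(P)-c["position"])@M
    return p[:,:2]/p[:,2:]*c["intrinsics"][0,0]+c["intrinsics"][:2,2]
def crop(c,x0,y0,x1,y1,s,name):
    cv2.imwrite(name,cv2.resize(c["frame"][y0:y1,x0:x1,::-1],None,fx=s,fy=s,interpolation=cv2.INTER_CUBIC))
E
python3 - <<'E'
from h import *
c=manip.camera("top"); w=cloud(c)
crop(c,295,130,395,255,4.8,"pics/t_tamp.png"); crop(c,130,125,230,200,7,"pics/t_cell.png")
print(np.nanmedian(w[150:250,180:240,2]))
def reg(x0,y0,x1,y1,lo,hi):
    s=w[y0:y1,x0:x1].reshape(-1,3); s=s[(s[:,2]>lo)&(s[:,2]<hi)]; 
    r=cv2.minAreaRect(s[:,:2].astype(np.float32)); print(len(s),s.mean(0).round(1),r)
reg(300,140,360,205,120,150)  # handle top
reg(300,140,360,205,7,14)
reg(300,140,360,205,5,60)
reg(140,130,222,200,56,72)
reg(140,130,222,200,45,72)
for b in [(245,155,270,190),(258,118,278,140),(245,225,270,255),(235,85,265,130)]:
    x0,y0,x1,y1=b; reg(*b,20,200); print(np.nanmax(w[y0:y1,x0:x1,2]))
E
```

```text
1.7002280075353156
158 [ 534.8 -162.5  137.9] ((536.0980834960938, -163.88037109375), (24.029449462890625, 25.058561325073242), 82.10586547851562)
634 [ 535.3 -159.9   11.4] ((538.9802856445312, -164.00318908691406), (91.9867172241211, 92.34822082519531), 77.37272644042969)
1064 [ 534.8 -160.5   13.2] ((548.953857421875, -165.40789794921875), (135.29541015625, 125.95011138916016), 88.23873901367188)
526 [546.8 187.5  63.5] ((545.6647338867188, 186.46484375), (134.80667114257812, 96.38209533691406), 81.50379943847656)
821 [546.5 187.8  58.6] ((545.5244140625, 185.87318420410156), (136.04307556152344, 96.48760986328125), 81.41360473632812)
159 [525.2   5.   52.1] ((527.86279296875, 4.969902038574219), (30.82925796508789, 27.819698333740234), 1.4092410802841187)
73.82627063187601
119 [635.9 -11.4  41.5] ((639.0806884765625, -7.125865936279297), (40.073970794677734, 21.034809112548828), 63.96065902709961)
61.77683684936653
228 [373.8   5.1  74.3] ((373.7051696777344, 4.669973373413086), (35.57152557373047, 35.58637237548828), 2.687654495239258)
89.45625615188533
666 [658.5  26.9  91.9] ((659.204345703125, 26.22919273376465), (56.59096145629883, 58.14637756347656), 2.049365997314453)
124.76533567827164
```

View pics/t_tamp.png

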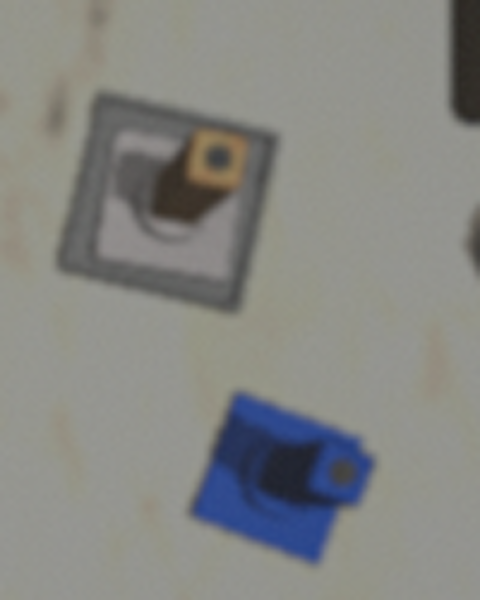

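View pics/t_cell.png

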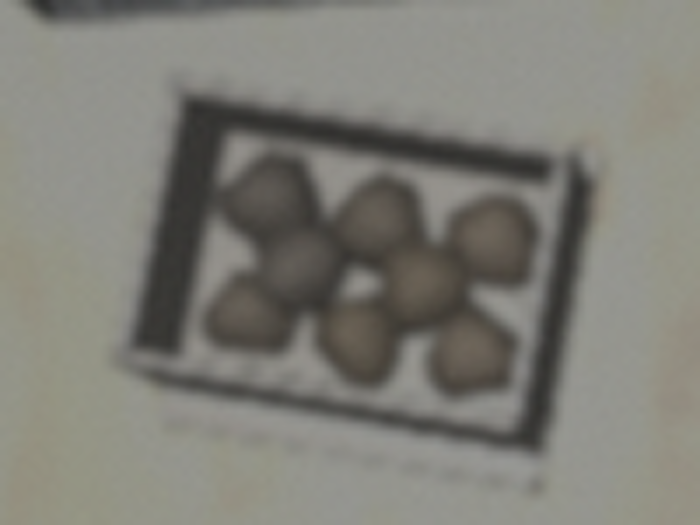

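The enlarged crop confirms it. The wooden handle is at crop (217,157) and its grey foot sits in the grey tray, turned a few degrees relative to it; the blue one stands bare. The cell rim measures 134.8x96.4 mm, as expected. I'll move near the tamper for a closer look.

>>> drive_tool:
  steps:
    - {"delta_pos":[19,-34,4],"yaw":-0.1,"hand":60}
    - {"delta_pos":[19,-34,4],"yaw":-0.1,"hand":60}
    - {"delta_pos":[19,-34,4],"yaw":-0.1,"hand":60}
    - {"delta_pos":[19,-34,4],"yaw":-0.1,"hand":60}
    - {"delta_pos":[19,-34,4],"yaw":-0.1,"hand":60}

```text
clock: 0.62
eef_pos: [258.3, 353.6, 242.5]
eef_rot: [-3.141, 0.0, 2.336]
wrist_force: [1.5, 0.6, -1.0]
finger_gap: 63.9
```

>>> drive_tool:
  steps:
    - {"delta_pos":[19,-34,4],"yaw":-0.1,"hand":60}
    - {"delta_pos":[19,-34,4],"yaw":-0.1,"hand":60}
    - {"delta_pos":[19,-34,4],"yaw":-0.1,"hand":60}
    - {"delta_pos":[19,-34,4],"yaw":-0.1,"hand":60}
    - {"delta_pos":[19,-34,4],"yaw":-0.1,"hand":60}

```text
clock: 1.03
eef_pos: [353.3, 183.5, 262.8]
eef_rot: [3.141, -0.0, 1.836]
wrist_force: [0.3, 0.8, 0.3]
finger_gap: 59.8
```

>>> drive_tool:
  steps:
    - {"delta_pos":[17,-34,4],"yaw":-0.1,"hand":60}
    - {"delta_pos":[17,-34,4],"yaw":-0.1,"hand":60}
    - {"delta_pos":[17,-34,4],"yaw":-0.1,"hand":60}
    - {"delta_pos":[17,-34,4],"yaw":-0.1,"hand":60}
    - {"delta_pos":[0,-5,0],"yaw":0,"hand":60}

```text
clock: 1.45
eef_pos: [422.7, 40.3, 278.8]
eef_rot: [3.141, 0.001, 1.431]
wrist_force: [0.1, 0.3, -0.3]
finger_gap: 60.3
```

Run:
```python
from h import *
c=manip.camera("wrist"); w=cloud(c); cv2.imwrite("pics/w1.png",c["frame"][:,:,::-1]); 
s=manip.read_state(); print({k:np.round(s[k],3) for k in ("clock","eef_pos","eef_rot","wrist_force","joints")})
crop(c,56,0,456,384,1.5,"pics/w1c.png")
c=manip.camera("top"); crop(c,100,60,400,260,2.6,"pics/t1.png")
```

```text
{'clock': np.float64(1.5), 'eef_pos': array([421.678,  41.596, 278.412]), 'eef_rot': array([-3.141,  0.   ,  1.436]), 'wrist_force': array([0.102, 1.031, 0.19 ]), 'joints': array([ 0.012, -0.03 ,  1.764, -0.   ,  1.408,  0.147])}
```

View pics/w1.png

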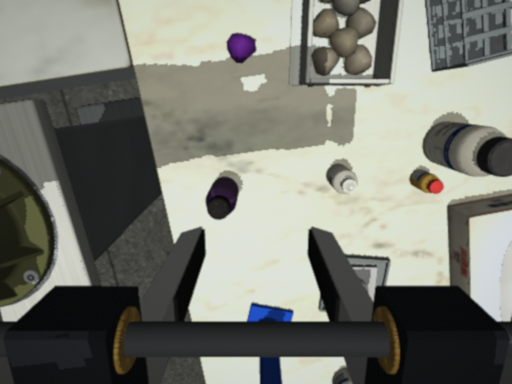

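View pics/t1.png

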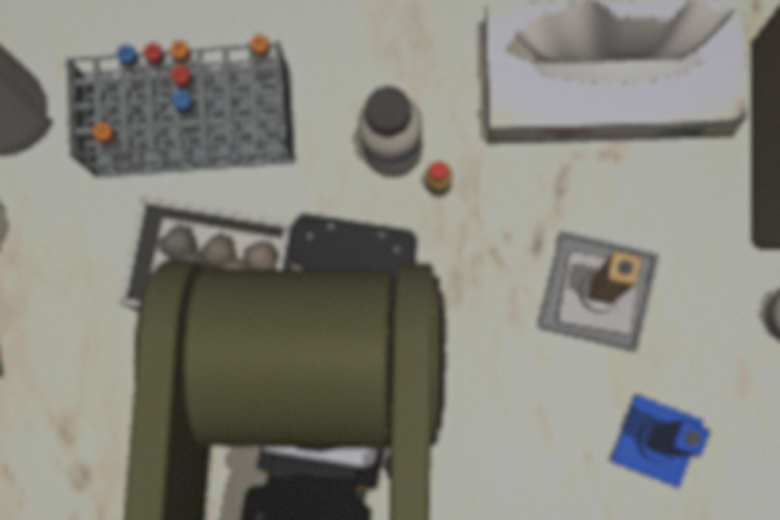

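The wrist view shows the dropper at (342,180), the jar at (222,198), the small bottle at (428,183), the cell at (345,40) and the purple decoy at (241,46). I'll centre the tamper in this view.

>>> drive_tool:
  steps:
    - {"delta_pos":[23,-26,0],"yaw":0,"hand":60}
    - {"delta_pos":[23,-26,0],"yaw":0,"hand":60}
    - {"delta_pos":[23,-26,0],"yaw":0,"hand":60}
    - {"delta_pos":[23,-26,0],"yaw":0,"hand":60}
    - {"delta_pos":[22,-26,0],"yaw":0,"hand":60}

```text
clock: 1.97
eef_pos: [535.8, -85.3, 278.2]
eef_rot: [-3.141, -0.0, 1.444]
wrist_force: [1.1, 0.1, 0.5]
finger_gap: 59.9
```

>>> drive_tool:
  steps:
    - {"delta_pos":[0,0,0],"yaw":0,"hand":60}

```text
clock: 2.05
eef_pos: [536.9, -87.5, 277.1]
eef_rot: [-3.14, 0.0, 1.441]
wrist_force: [-0.0, 0.4, -0.6]
finger_gap: 59.9
```

Run:
```python
from h import *
c=manip.camera("wrist"); w=cloud(c); cv2.imwrite("pics/w2.png",c["frame"][:,:,::-1]); np.save("pics/w2.npy",w)
import pickle; pickle.dump(c,open("pics/w2.pkl","wb"))
s=manip.read_state(); print({k:np.round(s[k],3) for k in ("clock","eef_pos","eef_rot","wrist_force")}, c["position"])
```

```text
{'clock': np.float64(2.1), 'eef_pos': array([535.623, -85.753, 277.212]), 'eef_rot': array([-3.14 , -0.   ,  1.441]), 'wrist_force': array([-0.04 ,  0.725, -0.462])} [547.69370403  -7.36728229 439.68710956]
```

View pics/w2.png

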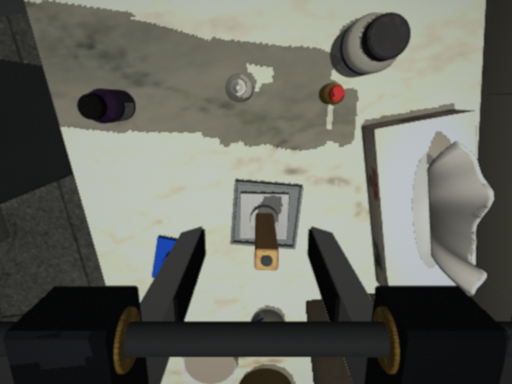

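Run:
```python
from h import *
import pickle
c=pickle.load(open("pics/w2.pkl","rb")); w=cloud(c)
crop(c,205,165,325,285,5,"pics/w2c.png")
print("bench",np.nanmedian(w[170:178,200:330,2]))
sub=w[165:290,205:325]
def rect(m):
    s=sub[m]; r=cv2.minAreaRect(s[:,:2].astype(np.float32)); print(m.sum(),s.mean(0).round(1),np.round(r[0],1),np.round(r[1],1),round(r[2],1))
z=sub[...,2]
for lo,hi in [(130,150),(60,150)]: rect((z>lo)&(z<hi))
for y in range(165,290,6): print(y,w[y,232:304:6,2].round(0).astype(int))
```

```text
bench 0.3786953051268256
569 [ 537.5 -159.6  138.5] [ 537.6 -161.3] [24.  23.3] 82.5
1094 [ 538.  -155.3  119.1] [ 537.5 -161.3] [24.  23.9] 82.2
165 [ 0  0  0  0  1  2  0  0  2  0 -1 -1]
171 [ 1 -1  0  1  0  0  0  1  1  1  1 -1]
177 [ 0  1  0  0  1  2  1  0  1  0  0 -1]
183 [ 0 10 11 10 12 10 10  7  4 -1  0  0]
189 [0 5 4 5 5 3 4 3 3 4 4 5]
195 [-1  6 11 10 12 12 11 13 12 13  5  4]
201 [                   0                    5                   13
 -9223372036854775808                   12                   12
                   12                   13                   11
                   11                    4                    7]
207 [ 2  3 12 12 18 27 26 12 12 11  4 12]
213 [ 1  3 13 12 30 32 32 27 13 12  5 12]
219 [ 9  4 13 13 52 55 55 49 11 12  5 12]
225 [11  3 13 12 73 75 75 72 12 12  4 10]
231 [11  4 12 11 93 93 92 93 13 12  2  1]
237 [ 11   3  12  14 108 108 110 110  12  13   3   1]
243 [ 12  11  11  12 125 126 124 125   3   4   4   1]
249 [  1  -2   0   0 138 138 137 137   0   1   1   2]
255 [  1   1   0   1 139 138 139 141   0   0   1   1]
261 [ -1   1   0   1 138 140 141 139  -1   0   0   0]
267 [  2   0   1   0 139 138 140 140   1   0   0   2]
273 [ 0 -1 -1  0  0  1  2  0  0  0  1 -1]
279 [ 0  1  2  0  1  0  0  1  0  1 -1  0]
285 [ 1 -1 -1  1  0  1  0  0  0  1 -1 -1]<stdin>:11: RuntimeWarning: invalid value encountered in cast
```

View pics/w2c.png

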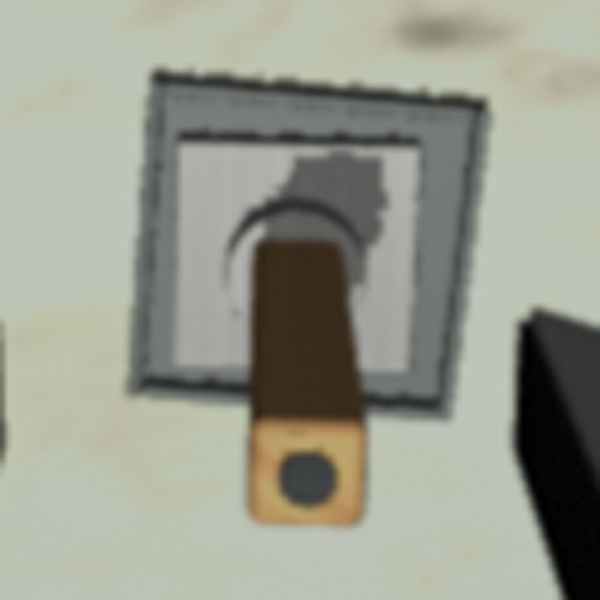

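Run:
```python
from h import *
import pickle
c=pickle.load(open("pics/w2.pkl","rb")); w=cloud(c)
sub=w[165:290,205:325]; z=sub[...,2]
for lo,hi in [(7,15),(8.5,13),(6,15)]:
    m=((z>lo)&(z<hi)).astype(np.uint8); n,l,st,_=cv2.connectedComponentsWithStats(cv2.morphologyEx(m,cv2.MORPH_CLOSE,np.ones((3,3))))
    k=1+st[1:,4].argmax(); s=sub[(l==k)&(m>0)]; r=cv2.minAreaRect(s[:,:2].astype(np.float32)); print(np.round(r[0],1),np.round(r[1],1),r[2])
def ray(u,v,z0):
    M=R.from_euler('xyz',c["attitude"]).as_matrix(); d=M@np.array([(u-c["intrinsics"][0,2])/c["intrinsics"][0,0],(v-c["intrinsics"][1,2])/c["intrinsics"][0,0],1]); return c["position"]+d*(z0-c["position"][2])/d[2]
print("tray corners")
P=[ray(205+a/5,165+b/5,11) for a,b in [(157,82),(486,106),(452,412),(135,385)]]; print(np.round(P,1),np.mean(P,0).round(1))
print("foot corners")
P=[ray(205+a/5,165+b/5,12) for a,b in [(180,140),(420,145),(411,373),(174,368)]]; print(np.round(P,1),np.mean(P,0).round(1))
```

```text
[ 537.3 -162.1] [66.4 65.9] 81.20726776123047
[ 537.3 -162.1] [66.4 65.9] 81.20726776123047
[ 540.  -161.7] [92.3 91.9] 77.5968246459961
tray corners
[[ 507.2 -108.9   11. ]
 [ 593.3 -126.7   11. ]
 [ 575.6 -214.3   11. ]
 [ 488.3 -194.6   11. ]] [ 541.1 -161.1   11. ]
foot corners
[[ 511.  -125.3   12. ]
 [ 574.6 -134.9   12. ]
 [ 565.4 -200.5   12. ]
 [ 500.  -190.5   12. ]] [ 537.8 -162.8   12. ]
```

The tamper's foot centre is (537.5, -161.8) from three estimates that agree: rectangle 66.4x65.9 mm, top at 12 mm, handle 24 mm. Its yaw is about -0.14. The tray centre is about (540, -161.7), yaw -0.217, measuring 92 mm. I'll go over the handle and down.

>>> drive_tool:
  steps:
    - {"delta_pos":[0.5,-25,0],"yaw":0,"hand":60}
    - {"delta_pos":[0.5,-25,0],"yaw":0,"hand":60}
    - {"delta_pos":[0,-25.5,-30],"yaw":0,"hand":60}
    - {"delta_pos":[0,0,-30],"yaw":0,"hand":60}
    - {"delta_pos":[0,0,0],"yaw":0,"hand":60}

```text
clock: 2.52
eef_pos: [533.8, -159.4, 213.4]
eef_rot: [-3.134, -0.002, 1.442]
wrist_force: [0.3, 0.4, -0.9]
finger_gap: 60.2
```

>>> drive_tool:
  steps:
    - {"delta_pos":[0,0,0],"yaw":0,"hand":60}

```text
clock: 2.6
eef_pos: [535.5, -159.4, 218.4]
eef_rot: [-3.139, -0.001, 1.443]
wrist_force: [0.1, 0.4, 0.5]
finger_gap: 60.2
```

>>> drive_tool:
  steps:
    - {"delta_pos":[1.5,-2,-26],"yaw":0,"hand":60}
    - {"delta_pos":[0,0,-26],"yaw":0,"hand":60}
    - {"delta_pos":[0,0,-26],"yaw":0,"hand":60}
    - {"delta_pos":[0,0,-25],"yaw":0,"hand":60}
    - {"delta_pos":[0,0,0],"yaw":0,"hand":60}

```text
clock: 3.02
eef_pos: [536.6, -161.3, 113.5]
eef_rot: [-3.138, -0.001, 1.443]
wrist_force: [-0.9, 0.8, 0.3]
finger_gap: 60.2
```

>>> drive_tool:
  steps:
    - {"delta_pos":[0,0,0],"yaw":0,"hand":60}

```text
clock: 3.1
eef_pos: [538.1, -162.1, 117.2]
eef_rot: [3.141, 0.0, 1.442]
wrist_force: [0.9, -0.8, 0.8]
finger_gap: 60.1
```

Run:
```python
from h import *
c=manip.camera("scene"); crop(c,240,120,420,290,4,"pics/s2.png")
c=manip.camera("wrist"); w=cloud(c); cv2.imwrite("pics/w3.png",c["frame"][:,:,::-1])
s=manip.read_state(); print({k:np.round(s[k],3) for k in ("clock","eef_pos","eef_rot","wrist_force","finger_gap")})
```

```text
{'clock': np.float64(3.2), 'eef_pos': array([ 538.72 , -162.877,  118.348]), 'eef_rot': array([3.138e+00, 1.000e-03, 1.442e+00]), 'wrist_force': array([ 0.245,  0.106, -0.168]), 'finger_gap': np.float64(59.51)}
```

View pics/s2.png

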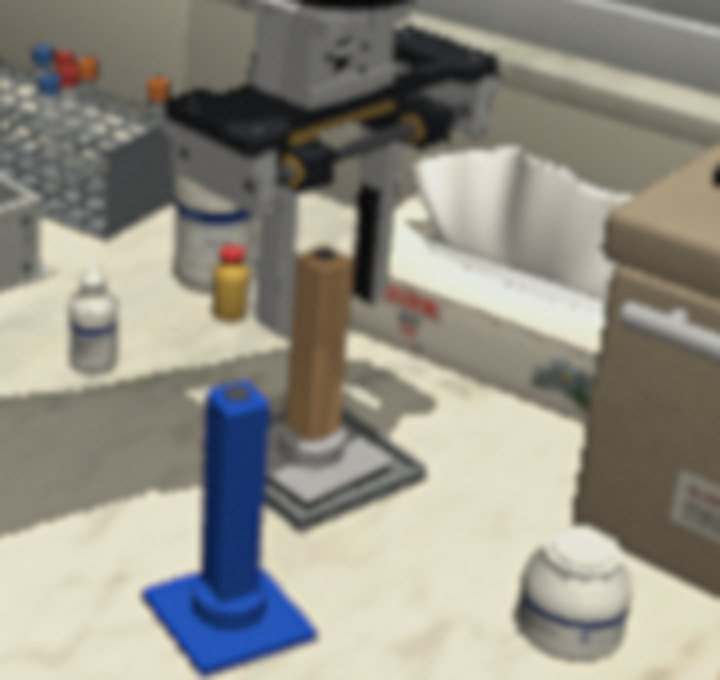

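View pics/w3.png

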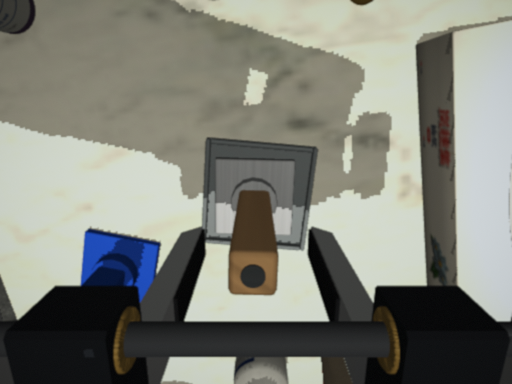

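The handle is centred between the fingers (wrist view, cap at (253,276)), and the blue decoy and the others are clear. Closing.

>>> drive_tool:
  steps:
    - {"delta_pos":[0,0,-3],"yaw":0,"hand":10}
    - {"delta_pos":[0,0,0],"yaw":0,"hand":10}
    - {"delta_pos":[0,0,0],"yaw":0,"hand":10}
    - {"delta_pos":[0,0,0],"yaw":0,"hand":10}
    - {"delta_pos":[0,0,0],"yaw":0,"hand":10}
  squeeze: 55

```text
clock: 3.62
eef_pos: [537.6, -163.3, 112.8]
eef_rot: [3.141, 0.0, 1.441]
wrist_force: [0.4, 0.0, 0.3]
finger_gap: 29.9
```

>>> drive_tool:
  steps:
    - {"delta_pos":[0,0,0],"yaw":0,"hand":10}
    - {"delta_pos":[0,0,0],"yaw":0,"hand":10}

```text
clock: 3.78
eef_pos: [537.4, -163.2, 112.5]
eef_rot: [-3.141, -0.0, 1.441]
wrist_force: [-0.6, 0.6, 0.6]
finger_gap: 23.9
```

```bash
cat > st.py <<'E'
from h import *
s=manip.read_state(); print({k:np.round(s[k],3).tolist() for k in ("clock","eef_pos","eef_rot","wrist_force","moment","finger_gap","qd")})
E
python3 st.py
```

```text
{'clock': 3.783, 'eef_pos': [537.4, -163.237, 112.482], 'eef_rot': [-3.141, -0.0, 1.441], 'wrist_force': [-0.577, 0.637, 0.647], 'moment': [-0.088, 0.168, 0.017], 'finger_gap': 23.915, 'qd': [-0.001, 0.001, 0.0, -0.001, -0.0, -0.002]}
```

Gripped (gap 23.9). TCP is at about z 112.5 with the foot at 4. Lifting.

>>> drive_tool:
  steps:
    - {"delta_pos":[0,0,10],"yaw":0,"hand":10}
    - {"delta_pos":[0,0,30],"yaw":0,"hand":10}
    - {"delta_pos":[0,0,40],"yaw":0,"hand":10}
    - {"delta_pos":[0,0,40],"yaw":0,"hand":10}
    - {"delta_pos":[0,0,40],"yaw":0,"hand":10}

```text
clock: 4.2
eef_pos: [536.9, -163.0, 274.7]
eef_rot: [-3.141, -0.0, 1.441]
wrist_force: [1.5, -0.3, -2.8]
finger_gap: 23.9
```

>>> drive_tool:
  steps:
    - {"delta_pos":[0,41,10],"yaw":0,"hand":10}
    - {"delta_pos":[0,41,0],"yaw":0,"hand":10}
    - {"delta_pos":[0,41,0],"yaw":0,"hand":10}
    - {"delta_pos":[0,41,0],"yaw":0,"hand":10}
    - {"delta_pos":[0,41,0],"yaw":0,"hand":10}

```text
clock: 4.62
eef_pos: [536.8, 43.1, 282.9]
eef_rot: [3.142, -0.0, 1.44]
wrist_force: [0.2, 0.2, -3.1]
finger_gap: 23.7
```

>>> drive_tool:
  steps:
    - {"delta_pos":[0,41,0],"yaw":0,"hand":10}
    - {"delta_pos":[0,41,0],"yaw":0,"hand":10}
    - {"delta_pos":[0,41,0],"yaw":0,"hand":10}
    - {"delta_pos":[4,41,0],"yaw":0,"hand":10}
    - {"delta_pos":[4,41,0],"yaw":0,"hand":10}

```text
clock: 5.03
eef_pos: [544.9, 248.3, 283.0]
eef_rot: [3.142, -0.0, 1.441]
wrist_force: [1.0, 0.2, -3.8]
finger_gap: 23.8
```

>>> drive_tool:
  steps:
    - {"delta_pos":[0,15,0],"yaw":0,"hand":10}
    - {"delta_pos":[0,0,0],"yaw":0,"hand":10}

```text
clock: 5.2
eef_pos: [544.7, 264.5, 281.9]
eef_rot: [-3.14, 0.0, 1.445]
wrist_force: [1.3, -0.0, -2.8]
finger_gap: 23.6
```

```bash
python3 - <<'E'
from h import *
import pickle
c=manip.camera("wrist"); cv2.imwrite("pics/w4.png",c["frame"][:,:,::-1]); pickle.dump(c,open("pics/w4.pkl","wb"))
c=manip.camera("scene"); crop(c,130,50,330,220,4,"pics/s4.png");pickle.dump(c,open("pics/s4.pkl","wb"))
E
python3 st.py
```

```text
{'clock': 5.3, 'eef_pos': [545.21, 261.313, 282.252], 'eef_rot': [-3.141, 0.001, 1.442], 'wrist_force': [-0.196, -0.628, -3.454], 'moment': [-0.103, 0.038, -0.045], 'finger_gap': 23.676, 'qd': [-0.033, -0.014, 0.013, -0.001, -0.005, -0.004]}
```

View pics/w4.png

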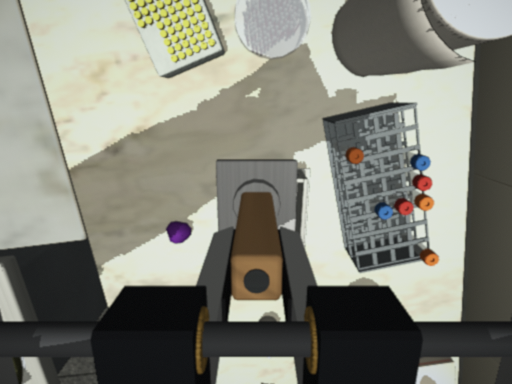

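View pics/s4.png

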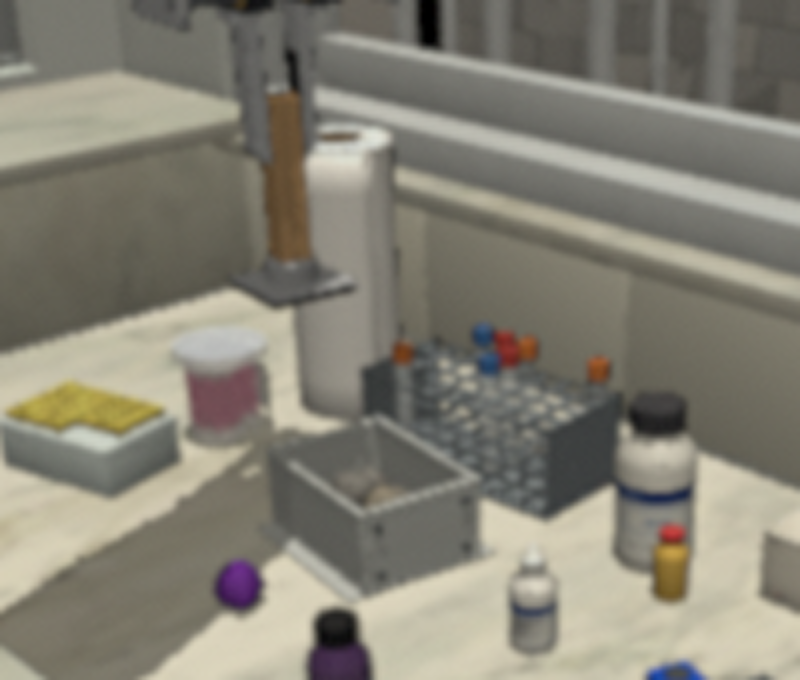

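The held foot hides the cell in this view (foot at (257,200)). I'll shift to y of about 90 so the camera looks into the cell past the foot.

>>> drive_tool:
  steps:
    - {"delta_pos":[0,-35,0],"yaw":0,"hand":10}
    - {"delta_pos":[0,-35,0],"yaw":0,"hand":10}
    - {"delta_pos":[0,-35,0],"yaw":0,"hand":10}
    - {"delta_pos":[0,-35,0],"yaw":0,"hand":10}
    - {"delta_pos":[0,-32,0],"yaw":0,"hand":10}

```text
clock: 5.72
eef_pos: [544.8, 85.9, 282.8]
eef_rot: [3.141, 0.0, 1.439]
wrist_force: [-0.1, 0.4, -2.7]
finger_gap: 23.5
```

>>> drive_tool:
  steps:
    - {"delta_pos":[0,0,0],"yaw":0,"hand":10}
    - {"delta_pos":[0,0,0],"yaw":0,"hand":10}
    - {"delta_pos":[0,0,0],"yaw":0,"hand":10}

```text
clock: 5.97
eef_pos: [545.3, 88.6, 282.7]
eef_rot: [3.141, -0.0, 1.439]
wrist_force: [1.0, -0.2, -2.6]
finger_gap: 23.5
```

```bash
python3 - <<'E'
from h import *
import pickle
c=manip.camera("wrist"); crop(c,156,0,356,200,4,"pics/w5.png"); pickle.dump(c,open("pics/w5.pkl","wb"))
w=cloud(c)
def rect(y0,y1,x0,x1,lo,hi):
    s=w[y0:y1,x0:x1].reshape(-1,3); s=s[(s[:,2]>lo)&(s[:,2]<hi)]
    r=cv2.minAreaRect(s[:,:2].astype(np.float32)); print(len(s),s.mean(0).round(1),np.round(r[0],1),np.round(r[1],1),round(r[2],1))
rect(0,190,180,340,56,70); rect(0,190,180,340,60,70)
m=w[150:300,180:340]
rect(120,300,200,320,155,190)
print("foot z top", np.nanmedian(w[175:195,245:265,2]))
E
python3 st.py
```

```text
2298 [546.9 195.5  63.4] [571.7 190.2] [145.2 145.8] 81.5
2105 [547.2 194.8  64. ] [571.7 190.2] [145.2 145.8] 81.5
3591 [547.2 100.  182.5] [546.1  92. ] [60.5 66.2] 82.3
foot z top 196.0051918617686
{'clock': 6.017, 'eef_pos': [545.327, 89.23, 282.559], 'eef_rot': [3.141, -0.0, 1.44], 'wrist_force': [0.655, 0.327, -2.832], 'moment': [-0.024, 0.073, -0.045], 'finger_gap': 23.622, 'qd': [0.018, 0.005, -0.005, 0.0, -0.001, -0.002]}
```

View pics/w5.png

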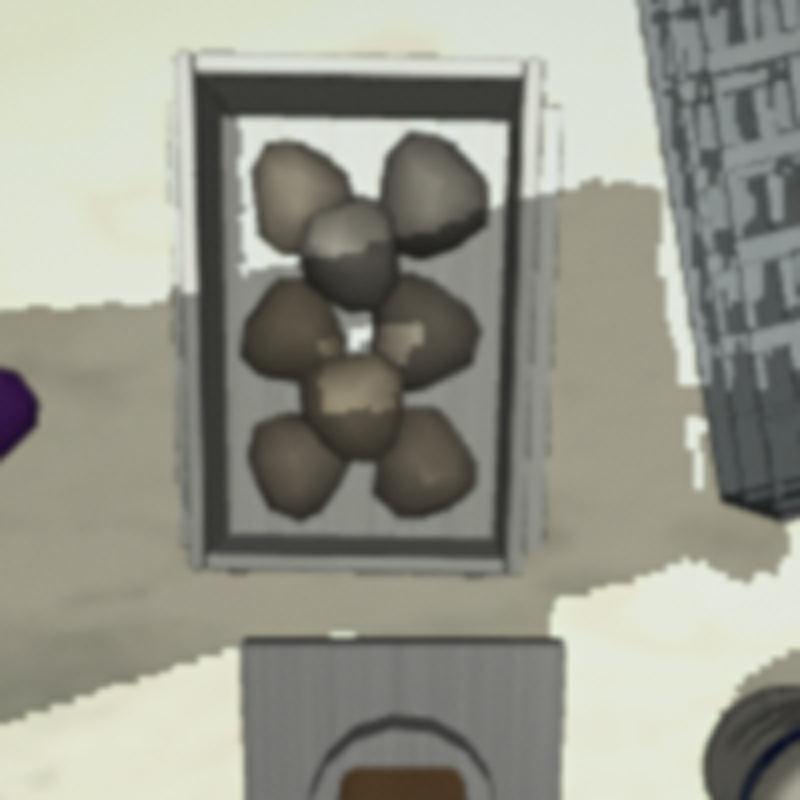

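The cell crop shows six floor stones, plus two riders at crop (350,250) and (352,405). These are the +y and -y riders, both on the cell's mid-line. Next I'll get an accurate cell pose and the stone heights.

Run:
```python
from h import *
import pickle
c=pickle.load(open("pics/w5.pkl","rb")); w=cloud(c)
sub=w[0:155,190:300]; z=sub[...,2]
m=((z>58)&(z<70)).astype(np.uint8); n,l,st,_=cv2.connectedComponentsWithStats(m); k=1+st[1:,4].argmax()
s=sub[l==k]; r=cv2.minAreaRect(s[:,:2].astype(np.float32)); print(st[k],np.round(r[0],1),np.round(r[1],1),r[2])
cx=np.array(r[0]); a=np.deg2rad(r[2]-90) if r[1][0]>r[1][1] else np.deg2rad(r[2])
print("yaw",a)
Rm=np.array([[np.cos(a),-np.sin(a)],[np.sin(a),np.cos(a)]])
for u,v in [(300,190),(435,190),(350,240),(290,325),(425,325),(352,395),(300,465),(425,465)]:
    x=156+u//4; y=v//4; p=w[y-3:y+4,x-3:x+4].reshape(-1,3); q=np.nanmedian(p,0); print((u,v),q.round(0),"cell",((q[:2]-cx)@Rm).round(0), np.nanmax(w[y-8:y+8,x-8:x+8,2]).round(0))
# foot front edges
sub=w[155:260,200:310]; z=sub[...,2]; m=(z>174)&(z<188); s=sub[m]; print(s[:,1].max(), s[:,0].min(), s[:,0].max(), np.median(z[m]))
```

```text
[  10   13   92  131 2197] [546.3 188.5] [134.3  96.1] 81.47411346435547
yaw -0.14880479169844996
(300, 190) [535. 229.  35.] cell [-17.  38.] 46.0
(435, 190) [572. 223.  37.] cell [20. 38.] 39.0
(350, 240) [547. 212.  47.] cell [-3. 23.] 50.0
(290, 325) [526. 193.  35.] cell [-21.   1.] 37.0
(425, 325) [565. 187.  37.] cell [19.  2.] 39.0
(352, 395) [542. 171.  52.] cell [ -1. -18.] 54.0
(300, 465) [523. 153.  37.] cell [-17. -39.] 47.0
(425, 465) [560. 148.  37.] cell [ 20. -38.] 39.0
125.97077944208084 509.6965585221596 582.1571728291758 182.57936364808228
```

The cell centre is (546.3, 188.5), yaw -0.149, rim 134x96 mm, which matches. Floor stone tops are at z 37–39 and riders at 50 and 54. The foot's underside is about 108 mm below the TCP. I'll go over the +y half, still above the rim, and align the yaw.

>>> drive_tool:
  steps:
    - {"delta_pos":[1,30,-10],"yaw":-0.017,"hand":10}
    - {"delta_pos":[1,30,-20],"yaw":0,"hand":10}
    - {"delta_pos":[1,30,-20],"yaw":0,"hand":10}
    - {"delta_pos":[1,29,-20],"yaw":0,"hand":10}
    - {"delta_pos":[0,0,-20],"yaw":0,"hand":10}

```text
clock: 6.43
eef_pos: [548.6, 213.4, 191.2]
eef_rot: [-3.141, -0.001, 1.428]
wrist_force: [-0.4, -0.6, -4.2]
finger_gap: 23.7
```

>>> drive_tool:
  steps:
    - {"delta_pos":[0,0,-5],"yaw":0,"hand":10}
    - {"delta_pos":[0,0,0],"yaw":0,"hand":10}
    - {"delta_pos":[0,0,0],"yaw":0,"hand":10}

```text
clock: 6.68
eef_pos: [549.7, 208.1, 188.3]
eef_rot: [3.141, -0.0, 1.424]
wrist_force: [-0.5, -0.0, -2.6]
finger_gap: 23.9
```

```bash
python3 - <<'E'
from h import *
import pickle
c=manip.camera("wrist"); crop(c,136,60,376,300,3,"pics/w6.png"); pickle.dump(c,open("pics/w6.pkl","wb"))
w=cloud(c)
s=w[60:300,136:376].reshape(-1,3); s=s[(s[:,2]>78)&(s[:,2]<92)&(s[:,0]<592)]
r=cv2.minAreaRect(s[:,:2].astype(np.float32)); print(len(s),s.mean(0).round(1),np.round(r[0],1),np.round(r[1],1),round(r[2],1))
c=manip.camera("scene"); crop(c,170,80,270,220,4.2,"pics/s6.png")
E
python3 st.py
```

```text
3546 [551.8 219.4  88. ] [550.6 211.5] [60.4 66.1] 81.8
{'clock': 6.783, 'eef_pos': [550.059, 207.911, 188.975], 'eef_rot': [3.139, -0.001, 1.423], 'wrist_force': [0.422, -0.073, -3.003], 'moment': [-0.074, 0.063, -0.005], 'finger_gap': 23.633, 'qd': [-0.003, -0.001, 0.004, 0.001, -0.003, 0.002]}
```

View pics/w6.png

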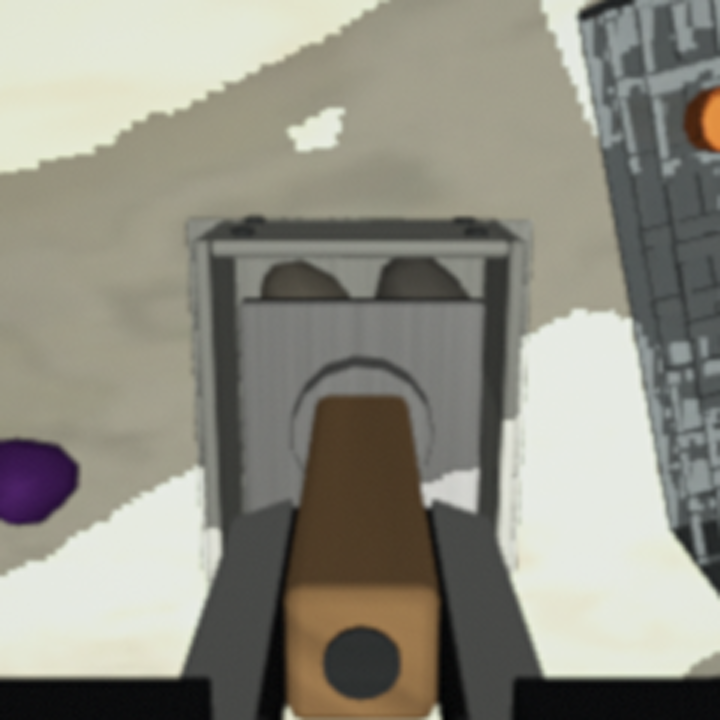

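View pics/s6.png

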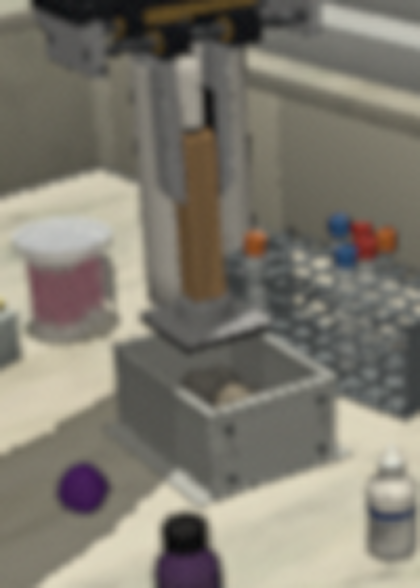

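The foot is centred over the cell (centre at crop x 364, rim at 360) and square. Going down through the rim.

>>> drive_tool:
  steps:
    - {"delta_pos":[-0.5,0,-8],"yaw":0,"hand":10}
    - {"delta_pos":[0,0,-8],"yaw":0,"hand":10}
    - {"delta_pos":[0,0,-6],"yaw":0,"hand":10}
    - {"delta_pos":[0,0,0],"yaw":0,"hand":10}

```text
clock: 7.12
eef_pos: [548.4, 207.9, 163.6]
eef_rot: [-3.139, 0.001, 1.423]
wrist_force: [0.2, -0.3, -4.2]
finger_gap: 23.4
```

>>> drive_tool:
  steps:
    - {"delta_pos":[0,0,-2],"yaw":0,"hand":10}

```text
clock: 7.2
eef_pos: [549.0, 208.2, 163.1]
eef_rot: [-3.141, 0.0, 1.424]
wrist_force: [0.2, 0.2, -2.8]
finger_gap: 23.8
```

>>> drive_tool:
  steps:
    - {"delta_pos":[0,0,-2],"yaw":0,"hand":10}

```text
clock: 7.28
eef_pos: [549.1, 208.3, 161.4]
eef_rot: [3.141, -0.0, 1.424]
wrist_force: [1.0, -0.2, -3.3]
finger_gap: 23.7
```

>>> drive_tool:
  steps:
    - {"delta_pos":[0,0,-1.5],"yaw":0,"hand":10}

```text
clock: 7.37
eef_pos: [549.0, 208.3, 159.8]
eef_rot: [3.141, -0.0, 1.424]
wrist_force: [-0.4, -0.3, -3.1]
finger_gap: 23.9
```

>>> drive_tool:
  steps:
    - {"delta_pos":[0,0,-1],"yaw":0,"hand":10}

```text
clock: 7.45
eef_pos: [549.0, 208.3, 158.7]
eef_rot: [3.142, -0.0, 1.424]
wrist_force: [-0.5, -0.7, -3.4]
finger_gap: 24.2
```

>>> drive_tool:
  steps:
    - {"delta_pos":[0,0,-1],"yaw":0,"hand":10}

```text
clock: 7.53
eef_pos: [549.0, 208.3, 157.8]
eef_rot: [3.141, -0.0, 1.424]
wrist_force: [0.2, -0.6, -2.9]
finger_gap: 24.0
```

>>> drive_tool:
  steps:
    - {"delta_pos":[0,0,-1],"yaw":0,"hand":10}

```text
clock: 7.62
eef_pos: [549.0, 208.3, 156.9]
eef_rot: [3.141, -0.0, 1.424]
wrist_force: [-0.5, 0.8, -0.9]
finger_gap: 23.9
```

>>> drive_tool:
  steps:
    - {"delta_pos":[0,0,-1],"yaw":0,"hand":10}

```text
clock: 7.7
eef_pos: [549.0, 208.4, 156.0]
eef_rot: [3.141, -0.0, 1.424]
wrist_force: [-0.2, 0.2, -1.7]
finger_gap: 23.9
```

>>> drive_tool:
  steps:
    - {"delta_pos":[0,0,-1],"yaw":0,"hand":10}

```text
clock: 7.78
eef_pos: [549.0, 208.4, 155.0]
eef_rot: [3.141, -0.0, 1.424]
wrist_force: [-1.2, 0.4, -0.5]
finger_gap: 23.5
```

>>> drive_tool:
  steps:
    - {"delta_pos":[0,0,-1],"yaw":0,"hand":10}

```text
clock: 7.87
eef_pos: [549.0, 208.4, 153.9]
eef_rot: [3.141, -0.0, 1.424]
wrist_force: [-0.4, 0.1, -1.5]
finger_gap: 23.6
```

>>> drive_tool:
  steps:
    - {"delta_pos":[0,0,-1],"yaw":0,"hand":10}

```text
clock: 7.95
eef_pos: [548.9, 208.3, 152.8]
eef_rot: [3.142, -0.0, 1.424]
wrist_force: [-2.1, 0.7, -1.1]
finger_gap: 23.8
```

>>> drive_tool:
  steps:
    - {"delta_pos":[0,0,-1],"yaw":0,"hand":10}

```text
clock: 8.03
eef_pos: [548.9, 208.3, 151.7]
eef_rot: [-3.142, -0.0, 1.424]
wrist_force: [-0.5, 0.5, -1.0]
finger_gap: 23.6
```

>>> drive_tool:
  steps:
    - {"delta_pos":[0,0,-1],"yaw":0,"hand":10}

```text
clock: 8.12
eef_pos: [549.0, 208.4, 150.9]
eef_rot: [3.142, -0.0, 1.424]
wrist_force: [-0.9, 1.4, -0.4]
finger_gap: 23.6
```

>>> drive_tool:
  steps:
    - {"delta_pos":[0,0,-1],"yaw":0,"hand":10}

```text
clock: 8.2
eef_pos: [549.0, 208.3, 149.9]
eef_rot: [3.142, -0.0, 1.424]
wrist_force: [-0.6, 0.1, -0.7]
finger_gap: 23.4
```

>>> drive_tool:
  steps:
    - {"delta_pos":[0,0,-1],"yaw":0,"hand":10}

```text
clock: 8.28
eef_pos: [549.0, 208.3, 148.7]
eef_rot: [-3.142, 0.0, 1.424]
wrist_force: [0.2, 0.4, -0.4]
finger_gap: 24.0
```

>>> drive_tool:
  steps:
    - {"delta_pos":[0,0,-0.7],"yaw":0,"hand":10}

```text
clock: 8.37
eef_pos: [549.0, 208.3, 148.0]
eef_rot: [3.141, -0.0, 1.424]
wrist_force: [-0.4, 0.5, -0.2]
finger_gap: 23.8
```

Still only about 3 N. Floor stone tops should be met at TCP z of about 146–147, so smaller steps from here.

>>> drive_tool:
  steps:
    - {"delta_pos":[0,0,-0.5],"yaw":0,"hand":10}

```text
clock: 8.45
eef_pos: [549.1, 208.4, 147.6]
eef_rot: [3.141, -0.0, 1.424]
wrist_force: [-0.5, 1.9, -1.4]
finger_gap: 23.9
```

>>> drive_tool:
  steps:
    - {"delta_pos":[0,0,-0.5],"yaw":0,"hand":10}

```text
clock: 8.53
eef_pos: [549.1, 208.4, 147.1]
eef_rot: [3.141, -0.0, 1.424]
wrist_force: [-0.5, 1.4, -1.1]
finger_gap: 23.6
```

>>> drive_tool:
  steps:
    - {"delta_pos":[0,0,-0.5],"yaw":0,"hand":10}

```text
clock: 8.62
eef_pos: [549.1, 208.4, 146.6]
eef_rot: [3.141, -0.0, 1.424]
wrist_force: [-0.0, 0.8, 0.5]
finger_gap: 23.6
```

>>> drive_tool:
  steps:
    - {"delta_pos":[0,0,-0.5],"yaw":0,"hand":10}

```text
clock: 8.7
eef_pos: [549.2, 208.4, 146.4]
eef_rot: [3.141, -0.0, 1.424]
wrist_force: [-0.6, 1.5, 4.7]
finger_gap: 23.9
```

>>> drive_tool:
  steps:
    - {"delta_pos":[0,0,-0.3],"yaw":0,"hand":10}

```text
clock: 8.78
eef_pos: [549.2, 208.4, 146.4]
eef_rot: [3.141, -0.0, 1.424]
wrist_force: [-1.5, 1.6, 6.1]
finger_gap: 23.3
```

>>> drive_tool:
  steps:
    - {"delta_pos":[0,0,-0.3],"yaw":0,"hand":10}

```text
clock: 8.87
eef_pos: [549.3, 208.4, 146.3]
eef_rot: [3.14, -0.001, 1.424]
wrist_force: [-1.4, 1.7, 7.9]
finger_gap: 23.5
```

That's about 11 N with roughly 6 N/mm, and the foot at z of about 38 is level with the floor stones. Now the -y end.

>>> drive_tool:
  steps:
    - {"delta_pos":[0,0,12],"yaw":0,"hand":10}
    - {"delta_pos":[0,0,12],"yaw":0,"hand":10}
    - {"delta_pos":[-3,-20,0],"yaw":0,"hand":10}
    - {"delta_pos":[-3,-20,0],"yaw":0,"hand":10}
    - {"delta_pos":[0,0,0],"yaw":0,"hand":10}

```text
clock: 9.28
eef_pos: [542.8, 165.8, 170.6]
eef_rot: [3.141, 0.001, 1.422]
wrist_force: [1.1, 0.2, -3.1]
finger_gap: 23.8
```

>>> drive_tool:
  steps:
    - {"delta_pos":[0,0,0],"yaw":0,"hand":10}

```text
clock: 9.37
eef_pos: [543.1, 167.7, 170.5]
eef_rot: [3.141, -0.0, 1.422]
wrist_force: [0.3, 0.1, -2.6]
finger_gap: 23.8
```

```bash
python3 - <<'E'
from h import *
c=manip.camera("wrist"); crop(c,136,40,376,280,3,"pics/w7.png")
E
python3 st.py
```

```text
{'clock': 9.417, 'eef_pos': [543.175, 168.266, 170.285], 'eef_rot': [3.141, -0.0, 1.423], 'wrist_force': [-0.062, 0.409, -3.819], 'moment': [-0.015, -0.002, 0.022], 'finger_gap': 23.879, 'qd': [0.016, 0.01, -0.005, 0.002, -0.004, 0.001]}
```

View pics/w7.png

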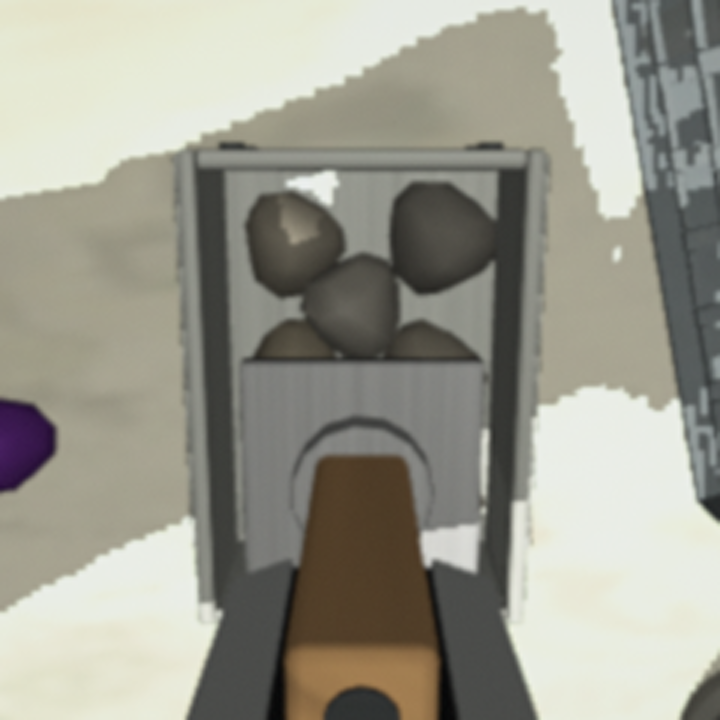

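The +y rider (350,305) now sits down between its neighbours. Next I press the -y one. The foot is inside the rim, with contact expected near TCP z 162.

>>> drive_tool:
  steps:
    - {"delta_pos":[0,0,-4],"yaw":0,"hand":10}
    - {"delta_pos":[0,0,-2],"yaw":0,"hand":10}

```text
clock: 9.58
eef_pos: [542.9, 168.8, 163.2]
eef_rot: [-3.141, 0.0, 1.424]
wrist_force: [0.0, -0.1, -2.9]
finger_gap: 24.0
```

>>> drive_tool:
  steps:
    - {"delta_pos":[0,0,-1.5],"yaw":0,"hand":10}

```text
clock: 9.67
eef_pos: [542.8, 168.7, 161.4]
eef_rot: [-3.141, 0.0, 1.424]
wrist_force: [0.6, 0.7, -4.6]
finger_gap: 23.6
```

>>> drive_tool:
  steps:
    - {"delta_pos":[0,0,-1.5],"yaw":0,"hand":10}

```text
clock: 9.75
eef_pos: [542.8, 168.6, 160.1]
eef_rot: [-3.141, 0.0, 1.424]
wrist_force: [0.0, 0.4, -2.8]
finger_gap: 23.7
```

>>> drive_tool:
  steps:
    - {"delta_pos":[0,0,-1],"yaw":0,"hand":10}

```text
clock: 9.83
eef_pos: [542.9, 168.5, 159.2]
eef_rot: [-3.141, 0.0, 1.424]
wrist_force: [-0.1, -0.1, -3.2]
finger_gap: 23.8
```

>>> drive_tool:
  steps:
    - {"delta_pos":[0,0,-1],"yaw":0,"hand":10}

```text
clock: 9.92
eef_pos: [542.9, 168.4, 158.3]
eef_rot: [-3.141, 0.0, 1.424]
wrist_force: [-0.5, 0.7, -3.5]
finger_gap: 23.6
```

>>> drive_tool:
  steps:
    - {"delta_pos":[0,0,-1],"yaw":0,"hand":10}

```text
clock: 10.0
eef_pos: [543.0, 168.3, 157.4]
eef_rot: [-3.142, -0.0, 1.424]
wrist_force: [-0.7, 0.1, -3.3]
finger_gap: 23.6
```

>>> drive_tool:
  steps:
    - {"delta_pos":[0,0,-1],"yaw":0,"hand":10}

```text
clock: 10.08
eef_pos: [543.0, 168.3, 156.4]
eef_rot: [3.142, -0.0, 1.424]
wrist_force: [0.3, 0.2, -3.6]
finger_gap: 23.8
```

>>> drive_tool:
  steps:
    - {"delta_pos":[0,0,-1],"yaw":0,"hand":10}

```text
clock: 10.17
eef_pos: [542.9, 168.3, 155.4]
eef_rot: [-3.142, 0.0, 1.424]
wrist_force: [0.6, 0.1, -3.2]
finger_gap: 24.0
```

>>> drive_tool:
  steps:
    - {"delta_pos":[0,0,-1],"yaw":0,"hand":10}

```text
clock: 10.25
eef_pos: [543.0, 168.3, 154.6]
eef_rot: [3.141, -0.0, 1.424]
wrist_force: [0.5, 0.7, -0.9]
finger_gap: 23.9
```

>>> drive_tool:
  steps:
    - {"delta_pos":[0,0,-1],"yaw":0,"hand":10}

```text
clock: 10.33
eef_pos: [543.0, 168.4, 153.6]
eef_rot: [3.141, -0.0, 1.424]
wrist_force: [-0.1, 1.6, -0.9]
finger_gap: 23.7
```

>>> drive_tool:
  steps:
    - {"delta_pos":[0,0,-1],"yaw":0,"hand":10}

```text
clock: 10.42
eef_pos: [543.0, 168.4, 152.6]
eef_rot: [3.141, -0.0, 1.424]
wrist_force: [-0.7, 0.5, -1.6]
finger_gap: 23.6
```

>>> drive_tool:
  steps:
    - {"delta_pos":[0,0,-1],"yaw":0,"hand":10}

```text
clock: 10.5
eef_pos: [543.0, 168.3, 151.6]
eef_rot: [3.141, -0.0, 1.424]
wrist_force: [-0.4, 2.1, -1.1]
finger_gap: 24.0
```

>>> drive_tool:
  steps:
    - {"delta_pos":[0,0,-1],"yaw":0,"hand":10}

```text
clock: 10.58
eef_pos: [542.9, 168.4, 150.6]
eef_rot: [3.142, -0.0, 1.424]
wrist_force: [-0.2, 0.4, -0.3]
finger_gap: 23.8
```

>>> drive_tool:
  steps:
    - {"delta_pos":[0,0,-1],"yaw":0,"hand":10}

```text
clock: 10.67
eef_pos: [542.9, 168.4, 149.5]
eef_rot: [-3.142, -0.0, 1.424]
wrist_force: [-2.1, 0.8, 0.3]
finger_gap: 23.6
```

>>> drive_tool:
  steps:
    - {"delta_pos":[0,0,-1],"yaw":0,"hand":10}

```text
clock: 10.75
eef_pos: [542.9, 168.3, 148.5]
eef_rot: [-3.142, -0.0, 1.424]
wrist_force: [-1.2, 0.3, -0.9]
finger_gap: 23.5
```

>>> drive_tool:
  steps:
    - {"delta_pos":[0,0,-0.5],"yaw":0,"hand":10}

```text
clock: 10.83
eef_pos: [542.9, 168.2, 147.8]
eef_rot: [-3.141, 0.0, 1.424]
wrist_force: [-1.2, 1.0, -2.0]
finger_gap: 23.8
```

>>> drive_tool:
  steps:
    - {"delta_pos":[0,0,-0.5],"yaw":0,"hand":10}

```text
clock: 10.92
eef_pos: [542.9, 168.2, 147.3]
eef_rot: [-3.141, 0.0, 1.424]
wrist_force: [0.6, -0.3, -2.2]
finger_gap: 23.8
```

>>> drive_tool:
  steps:
    - {"delta_pos":[0,0,-0.5],"yaw":0,"hand":10}

```text
clock: 11.0
eef_pos: [543.0, 168.2, 146.9]
eef_rot: [-3.142, 0.0, 1.424]
wrist_force: [0.3, 0.2, -0.5]
finger_gap: 23.7
```

>>> drive_tool:
  steps:
    - {"delta_pos":[0,0,-0.5],"yaw":0,"hand":10}

```text
clock: 11.08
eef_pos: [543.1, 168.2, 146.8]
eef_rot: [3.141, -0.0, 1.424]
wrist_force: [-1.7, 0.2, 4.5]
finger_gap: 23.6
```

>>> drive_tool:
  steps:
    - {"delta_pos":[0,0,-0.5],"yaw":0,"hand":10}

```text
clock: 11.17
eef_pos: [543.2, 168.3, 146.7]
eef_rot: [3.141, -0.0, 1.424]
wrist_force: [-3.1, 0.2, 8.5]
finger_gap: 23.5
```

>>> drive_tool:
  steps:
    - {"delta_pos":[0,0,-0.5],"yaw":0,"hand":10}

```text
clock: 11.25
eef_pos: [543.3, 168.4, 146.6]
eef_rot: [3.14, -0.0, 1.424]
wrist_force: [-4.8, 0.2, 11.2]
finger_gap: 23.8
```

>>> drive_tool:
  steps:
    - {"delta_pos":[0,0,-0.4],"yaw":0,"hand":10}

```text
clock: 11.33
eef_pos: [543.4, 168.4, 146.5]
eef_rot: [3.14, -0.001, 1.424]
wrist_force: [-5.7, 0.0, 14.4]
finger_gap: 23.7
```

That's about 17 N at the same level. I'll lift and look.

>>> drive_tool:
  steps:
    - {"delta_pos":[0,0,10],"yaw":0,"hand":10}
    - {"delta_pos":[0,0,30],"yaw":0,"hand":10}
    - {"delta_pos":[0,0,40],"yaw":0,"hand":10}
    - {"delta_pos":[0,-20,40],"yaw":0,"hand":10}
    - {"delta_pos":[0,-35,16],"yaw":0,"hand":10}

```text
clock: 11.75
eef_pos: [543.5, 116.3, 283.7]
eef_rot: [3.136, -0.002, 1.427]
wrist_force: [0.9, -0.3, -3.0]
finger_gap: 23.6
```

>>> drive_tool:
  steps:
    - {"delta_pos":[0,-23,0],"yaw":0,"hand":10}
    - {"delta_pos":[0,0,0],"yaw":0,"hand":10}
    - {"delta_pos":[0,0,0],"yaw":0,"hand":10}

```text
clock: 12.0
eef_pos: [542.9, 90.7, 278.7]
eef_rot: [3.141, -0.0, 1.422]
wrist_force: [0.4, 0.7, -3.7]
finger_gap: 23.9
```

```bash
cat > look.py <<'E'
from h import *
import sys,pickle
n=sys.argv[1]
c=manip.camera("wrist"); crop(c,156,0,356,200,4,f"pics/{n}.png"); pickle.dump(c,open(f"pics/{n}.pkl","wb"))
w=cloud(c); cx=np.array([546.3,188.5]); a=-0.149
Rm=np.array([[np.cos(a),-np.sin(a)],[np.sin(a),np.cos(a)]])
q=w[...,:2]-cx; q=q@Rm
H=np.full((14,10),np.nan)
ins=(abs(q[...,0])<41)&(abs(q[...,1])<60)&(w[...,2]<62)
print("max z",np.nanmax(w[...,2][ins]))
# local maxima map
for yy in range(60,-60,-8):
    print(yy-4,[int(np.nanmax(w[...,2][ins&(q[...,1]<yy)&(q[...,1]>=yy-8)&(q[...,0]>=xx)&(q[...,0]<xx+8)],initial=0)) for xx in range(-40,40,8)])
E
python3 look.py w8; python3 st.py
```

```text
max z 39.51678266572594
56 [5, 25, 25, 16, 6, 6, 27, 31, 32, 21]
48 [25, 33, 35, 31, 22, 6, 33, 37, 37, 33]
40 [27, 36, 36, 34, 27, 27, 33, 38, 38, 35]
32 [24, 34, 35, 34, 35, 33, 31, 36, 38, 31]
24 [6, 24, 32, 36, 37, 35, 31, 26, 23, 6]
16 [6, 23, 30, 37, 37, 38, 31, 29, 27, 6]
8 [20, 33, 35, 32, 35, 35, 32, 36, 37, 32]
0 [28, 36, 36, 35, 20, 6, 34, 39, 39, 35]
-8 [28, 35, 35, 33, 28, 25, 33, 38, 38, 34]
-16 [17, 27, 28, 36, 38, 36, 30, 30, 30, 24]
-24 [6, 5, 28, 39, 38, 38, 32, 21, 23, 5]
-32 [28, 32, 33, 37, 37, 37, 33, 35, 34, 31]
-40 [34, 37, 38, 34, 35, 35, 34, 38, 39, 37]
-48 [33, 37, 38, 34, 19, 6, 33, 38, 39, 35]
-56 [30, 34, 33, 30, 5, 6, 28, 35, 33, 27]
{'clock': 12.05, 'eef_pos': [542.844, 91.53, 278.311], 'eef_rot': [-3.141, -0.0, 1.423], 'wrist_force': [0.201, 0.114, -3.178], 'moment': [-0.056, 0.067, -0.003], 'finger_gap': 23.647, 'qd': [0.023, 0.01, -0.002, 0.001, -0.001, 0.004]}
```

View pics/w8.png

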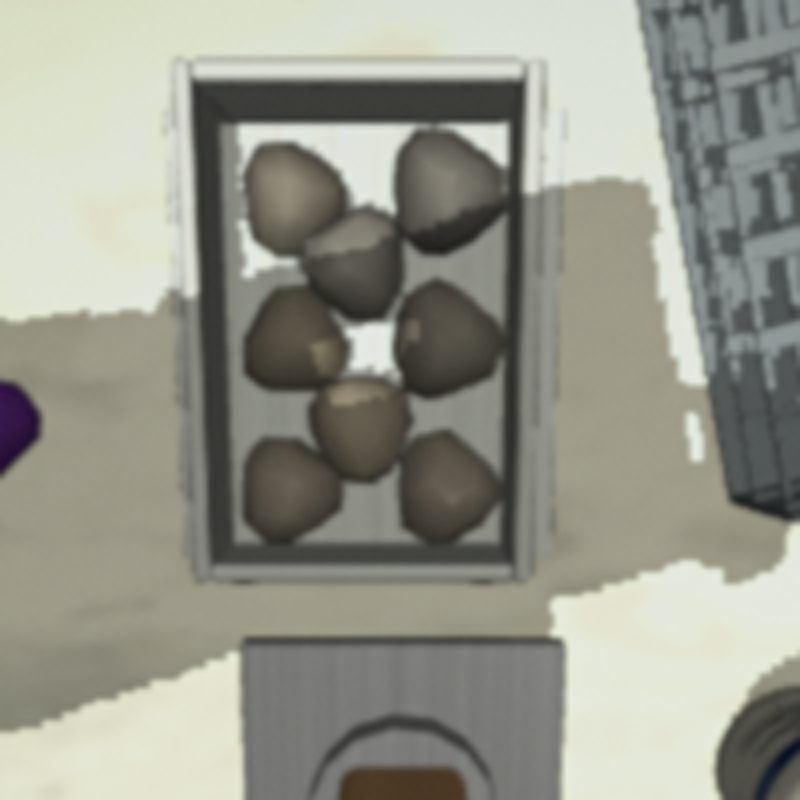

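All eight stones now lie apart in one layer. Tops are at z 34–39.5, where stones 30–36 mm across on the floor at z 4 must be, and none rides up. Now a firm press at the +y end and a final one, held, over the middle.

>>> drive_tool:
  steps:
    - {"delta_pos":[2,37,0],"yaw":0,"hand":10}
    - {"delta_pos":[2,37,-10],"yaw":0,"hand":10}
    - {"delta_pos":[1.5,38,-20],"yaw":0,"hand":10}
    - {"delta_pos":[0,0,-30],"yaw":0,"hand":10}
    - {"delta_pos":[0,0,-20],"yaw":0,"hand":10}

```text
clock: 12.47
eef_pos: [547.1, 205.3, 196.0]
eef_rot: [-3.139, 0.001, 1.428]
wrist_force: [-0.0, -0.0, -4.6]
finger_gap: 23.6
```

>>> drive_tool:
  steps:
    - {"delta_pos":[0,0,0],"yaw":0,"hand":10}
    - {"delta_pos":[0,0,0],"yaw":0,"hand":10}

```text
clock: 12.63
eef_pos: [548.0, 203.1, 198.6]
eef_rot: [-3.14, 0.001, 1.425]
wrist_force: [-1.1, 0.1, -2.9]
finger_gap: 23.5
```

>>> drive_tool:
  steps:
    - {"delta_pos":[0.5,0,-12],"yaw":0,"hand":10}
    - {"delta_pos":[0,0,-12],"yaw":0,"hand":10}
    - {"delta_pos":[0,0,-12],"yaw":0,"hand":10}
    - {"delta_pos":[0,0,-7],"yaw":0,"hand":10}
    - {"delta_pos":[0,0,0],"yaw":0,"hand":10}

```text
clock: 13.05
eef_pos: [548.2, 202.1, 154.0]
eef_rot: [-3.139, 0.001, 1.424]
wrist_force: [0.5, 0.5, -2.8]
finger_gap: 23.8
```

>>> drive_tool:
  steps:
    - {"delta_pos":[0,0,-2],"yaw":0,"hand":10}
    - {"delta_pos":[0,0,0],"yaw":0,"hand":10}

```text
clock: 13.22
eef_pos: [549.1, 202.5, 154.1]
eef_rot: [3.141, -0.0, 1.424]
wrist_force: [-0.5, 0.1, -3.7]
finger_gap: 23.9
```

>>> drive_tool:
  steps:
    - {"delta_pos":[0,0,-2],"yaw":0,"hand":10}

```text
clock: 13.3
eef_pos: [549.3, 202.6, 152.7]
eef_rot: [3.14, -0.001, 1.424]
wrist_force: [0.9, 0.8, -3.3]
finger_gap: 23.7
```

>>> drive_tool:
  steps:
    - {"delta_pos":[0,0,-1],"yaw":0,"hand":10}

```text
clock: 13.38
eef_pos: [549.1, 202.5, 151.3]
eef_rot: [3.141, -0.0, 1.424]
wrist_force: [-0.5, -0.2, -2.8]
finger_gap: 23.9
```

>>> drive_tool:
  steps:
    - {"delta_pos":[0,0,-1.5],"yaw":0,"hand":10}

```text
clock: 13.47
eef_pos: [549.0, 202.5, 149.7]
eef_rot: [3.141, -0.0, 1.424]
wrist_force: [-1.3, -0.5, -3.8]
finger_gap: 23.7
```

>>> drive_tool:
  steps:
    - {"delta_pos":[0,0,-1.5],"yaw":0,"hand":10}

```text
clock: 13.55
eef_pos: [549.0, 202.5, 148.0]
eef_rot: [3.141, -0.0, 1.424]
wrist_force: [0.3, 0.5, -4.0]
finger_gap: 23.7
```

>>> drive_tool:
  steps:
    - {"delta_pos":[0,0,-0.7],"yaw":0,"hand":10}

```text
clock: 13.63
eef_pos: [548.9, 202.5, 147.1]
eef_rot: [-3.142, 0.0, 1.424]
wrist_force: [-0.5, 0.3, -3.1]
finger_gap: 23.8
```

>>> drive_tool:
  steps:
    - {"delta_pos":[0,0,-0.7],"yaw":0,"hand":10}

```text
clock: 13.72
eef_pos: [548.9, 202.5, 146.6]
eef_rot: [3.141, -0.0, 1.424]
wrist_force: [-0.4, -0.6, 0.1]
finger_gap: 23.5
```

>>> drive_tool:
  steps:
    - {"delta_pos":[0,0,-0.5],"yaw":0,"hand":10}

```text
clock: 13.8
eef_pos: [549.1, 202.5, 146.5]
eef_rot: [3.141, -0.0, 1.424]
wrist_force: [-1.2, -0.3, 2.9]
finger_gap: 24.1
```

>>> drive_tool:
  steps:
    - {"delta_pos":[0,0,-0.5],"yaw":0,"hand":10}

```text
clock: 13.88
eef_pos: [549.1, 202.6, 146.3]
eef_rot: [3.141, -0.0, 1.424]
wrist_force: [-2.9, 0.3, 7.8]
finger_gap: 23.6
```

>>> drive_tool:
  steps:
    - {"delta_pos":[0,0,-0.5],"yaw":0,"hand":10}

```text
clock: 13.97
eef_pos: [549.3, 202.7, 146.2]
eef_rot: [3.14, -0.001, 1.424]
wrist_force: [-3.7, -0.0, 11.4]
finger_gap: 24.1
```

>>> drive_tool:
  steps:
    - {"delta_pos":[0,0,-0.2],"yaw":0,"hand":10}

```text
clock: 14.05
eef_pos: [549.3, 202.7, 146.2]
eef_rot: [3.14, -0.001, 1.424]
wrist_force: [-3.4, -0.5, 9.8]
finger_gap: 24.2
```

>>> drive_tool:
  steps:
    - {"delta_pos":[0,0,0],"yaw":0,"hand":10}
    - {"delta_pos":[0,0,0],"yaw":0,"hand":10}
    - {"delta_pos":[0,0,0],"yaw":0,"hand":10}

```text
clock: 14.3
eef_pos: [549.3, 202.7, 146.2]
eef_rot: [3.14, -0.001, 1.424]
wrist_force: [-2.6, -0.2, 9.2]
finger_gap: 23.7
```

>>> drive_tool:
  steps:
    - {"delta_pos":[0,0,0],"yaw":0,"hand":10}
    - {"delta_pos":[0,0,0],"yaw":0,"hand":10}
    - {"delta_pos":[0,0,0],"yaw":0,"hand":10}

```text
clock: 14.55
eef_pos: [549.3, 202.7, 146.2]
eef_rot: [3.14, -0.001, 1.424]
wrist_force: [-2.9, 0.0, 9.7]
finger_gap: 23.8
```

Held at about 12.5 N here. Now up a little, over to the centre of the cell for the final press.

>>> drive_tool:
  steps:
    - {"delta_pos":[0,0,7],"yaw":0,"hand":10}
    - {"delta_pos":[-1.2,-7,0],"yaw":0,"hand":10}
    - {"delta_pos":[-1.2,-7,0],"yaw":0,"hand":10}
    - {"delta_pos":[0,0,0],"yaw":0,"hand":10}

```text
clock: 14.88
eef_pos: [546.2, 187.1, 151.6]
eef_rot: [-3.141, 0.001, 1.423]
wrist_force: [0.4, 0.2, -3.4]
finger_gap: 23.5
```

>>> drive_tool:
  steps:
    - {"delta_pos":[0,0,-2],"yaw":0,"hand":10}
    - {"delta_pos":[0,0,0],"yaw":0,"hand":10}

```text
clock: 15.05
eef_pos: [546.3, 188.3, 149.3]
eef_rot: [-3.141, 0.0, 1.423]
wrist_force: [0.0, 0.0, -3.4]
finger_gap: 23.5
```

>>> drive_tool:
  steps:
    - {"delta_pos":[0,0,-1.5],"yaw":0,"hand":10}

```text
clock: 15.13
eef_pos: [546.5, 188.5, 148.3]
eef_rot: [-3.141, 0.0, 1.424]
wrist_force: [0.1, 0.8, -2.9]
finger_gap: 23.8
```

>>> drive_tool:
  steps:
    - {"delta_pos":[0,0,-1],"yaw":0,"hand":10}

```text
clock: 15.22
eef_pos: [546.4, 188.6, 147.1]
eef_rot: [-3.141, 0.0, 1.424]
wrist_force: [0.3, 0.8, -4.0]
finger_gap: 23.9
```

>>> drive_tool:
  steps:
    - {"delta_pos":[0,0,-0.5],"yaw":0,"hand":10}

```text
clock: 15.3
eef_pos: [546.5, 188.6, 146.7]
eef_rot: [-3.141, 0.0, 1.424]
wrist_force: [-0.2, -0.0, -0.8]
finger_gap: 23.7
```

>>> drive_tool:
  steps:
    - {"delta_pos":[0,0,-0.5],"yaw":0,"hand":10}

```text
clock: 15.38
eef_pos: [546.6, 188.6, 146.6]
eef_rot: [3.141, -0.0, 1.424]
wrist_force: [-1.4, -0.8, 1.8]
finger_gap: 24.1
```

>>> drive_tool:
  steps:
    - {"delta_pos":[0,0,-0.5],"yaw":0,"hand":10}

```text
clock: 15.47
eef_pos: [546.7, 188.7, 146.4]
eef_rot: [3.141, -0.0, 1.424]
wrist_force: [-1.6, -0.3, 5.3]
finger_gap: 23.6
```

>>> drive_tool:
  steps:
    - {"delta_pos":[0,0,-0.5],"yaw":0,"hand":10}

```text
clock: 15.55
eef_pos: [546.8, 188.7, 146.3]
eef_rot: [3.14, -0.001, 1.424]
wrist_force: [-3.3, -0.1, 10.4]
finger_gap: 23.5
```

>>> drive_tool:
  steps:
    - {"delta_pos":[0,0,-0.3],"yaw":0,"hand":10}
    - {"delta_pos":[0,0,0],"yaw":0,"hand":10}

```text
clock: 15.72
eef_pos: [546.9, 188.7, 146.3]
eef_rot: [3.14, -0.001, 1.424]
wrist_force: [-3.0, 1.2, 9.2]
finger_gap: 23.5
```

>>> drive_tool:
  steps:
    - {"delta_pos":[0,0,-0.4],"yaw":0,"hand":10}
    - {"delta_pos":[0,0,0],"yaw":0,"hand":10}

```text
clock: 15.88
eef_pos: [546.9, 188.8, 146.2]
eef_rot: [3.14, -0.001, 1.424]
wrist_force: [-4.1, 0.2, 11.7]
finger_gap: 23.3
```

>>> drive_tool:
  steps:
    - {"delta_pos":[0,0,0],"yaw":0,"hand":10}

```text
clock: 15.97
eef_pos: [546.9, 188.8, 146.3]
eef_rot: [3.14, -0.001, 1.424]
wrist_force: [-4.1, -0.2, 11.0]
finger_gap: 23.7
```

>>> drive_tool:
  steps:
    - {"delta_pos":[0,0,-0.2],"yaw":0,"hand":10}
    - {"delta_pos":[0,0,0],"yaw":0,"hand":10}
    - {"delta_pos":[0,0,0],"yaw":0,"hand":10}

```text
clock: 16.22
eef_pos: [547.0, 188.8, 146.2]
eef_rot: [3.139, -0.001, 1.424]
wrist_force: [-4.0, 0.3, 13.1]
finger_gap: 23.6
```

>>> drive_tool:
  steps:
    - {"delta_pos":[0,0,0],"yaw":0,"hand":10}
    - {"delta_pos":[0,0,0],"yaw":0,"hand":10}
    - {"delta_pos":[0,0,0],"yaw":0,"hand":10}

```text
clock: 16.47
eef_pos: [547.0, 188.8, 146.2]
eef_rot: [3.14, -0.001, 1.424]
wrist_force: [-3.1, -0.7, 12.7]
finger_gap: 23.6
```

>>> drive_tool:
  steps:
    - {"delta_pos":[0,0,0],"yaw":0,"hand":10}
    - {"delta_pos":[0,0,0],"yaw":0,"hand":10}
    - {"delta_pos":[0,0,0],"yaw":0,"hand":10}

```text
clock: 16.72
eef_pos: [547.0, 188.8, 146.2]
eef_rot: [3.14, -0.001, 1.424]
wrist_force: [-4.3, -0.5, 12.8]
finger_gap: 23.4
```

>>> drive_tool:
  steps:
    - {"delta_pos":[0,0,0],"yaw":0,"hand":10}
    - {"delta_pos":[0,0,0],"yaw":0,"hand":10}
    - {"delta_pos":[0,0,0],"yaw":0,"hand":10}

```text
clock: 16.97
eef_pos: [547.0, 188.8, 146.2]
eef_rot: [3.14, -0.001, 1.424]
wrist_force: [-4.3, 0.1, 12.9]
finger_gap: 23.4
```

That's about 15.9 N (12.8 + 3.1 tare) held for 0.9 s. Lifting out for a check.

>>> drive_tool:
  steps:
    - {"delta_pos":[0,0,8],"yaw":0,"hand":10}
    - {"delta_pos":[0,0,30],"yaw":0,"hand":10}
    - {"delta_pos":[0,0,40],"yaw":0,"hand":10}
    - {"delta_pos":[0,-20,40],"yaw":0,"hand":10}
    - {"delta_pos":[0,-38,16],"yaw":0,"hand":10}

```text
clock: 17.38
eef_pos: [547.0, 133.9, 280.8]
eef_rot: [3.136, -0.003, 1.428]
wrist_force: [0.8, -1.2, -1.9]
finger_gap: 23.8
```

>>> drive_tool:
  steps:
    - {"delta_pos":[0,-38,0],"yaw":0,"hand":10}
    - {"delta_pos":[0,0,0],"yaw":0,"hand":10}
    - {"delta_pos":[0,0,0],"yaw":0,"hand":10}

```text
clock: 17.63
eef_pos: [546.5, 92.3, 276.0]
eef_rot: [3.141, -0.0, 1.421]
wrist_force: [-0.3, 0.2, -3.3]
finger_gap: 23.5
```

```bash
python3 look.py w9; python3 st.py
```

```text
max z 39.67394895679223
56 [5, 25, 24, 16, 6, 6, 27, 31, 31, 21]
48 [25, 33, 36, 31, 21, 6, 33, 37, 38, 33]
40 [28, 35, 36, 34, 26, 28, 33, 38, 38, 35]
32 [24, 33, 35, 33, 35, 33, 31, 37, 37, 32]
24 [6, 24, 32, 36, 36, 35, 31, 25, 25, 5]
16 [6, 24, 31, 36, 37, 37, 31, 29, 30, 6]
8 [20, 32, 35, 33, 35, 34, 32, 37, 37, 31]
0 [28, 36, 37, 35, 22, 6, 35, 39, 38, 35]
-8 [26, 34, 35, 34, 29, 27, 33, 37, 37, 34]
-16 [16, 27, 29, 38, 37, 37, 31, 29, 29, 23]
-24 [6, 5, 28, 38, 39, 37, 33, 23, 22, 6]
-32 [27, 32, 34, 36, 37, 37, 33, 34, 35, 32]
-40 [33, 37, 38, 34, 35, 35, 34, 39, 38, 37]
-48 [33, 37, 38, 35, 20, 5, 33, 38, 39, 36]
-56 [30, 33, 34, 28, 5, 5, 28, 33, 34, 29]
{'clock': 17.683, 'eef_pos': [546.438, 93.483, 275.736], 'eef_rot': [-3.141, -0.0, 1.423], 'wrist_force': [-0.47, 0.183, -2.901], 'moment': [-0.022, 0.099, -0.04], 'finger_gap': 23.706, 'qd': [0.033, 0.011, -0.006, 0.002, -0.002, 0.005]}
```

View pics/w9.png

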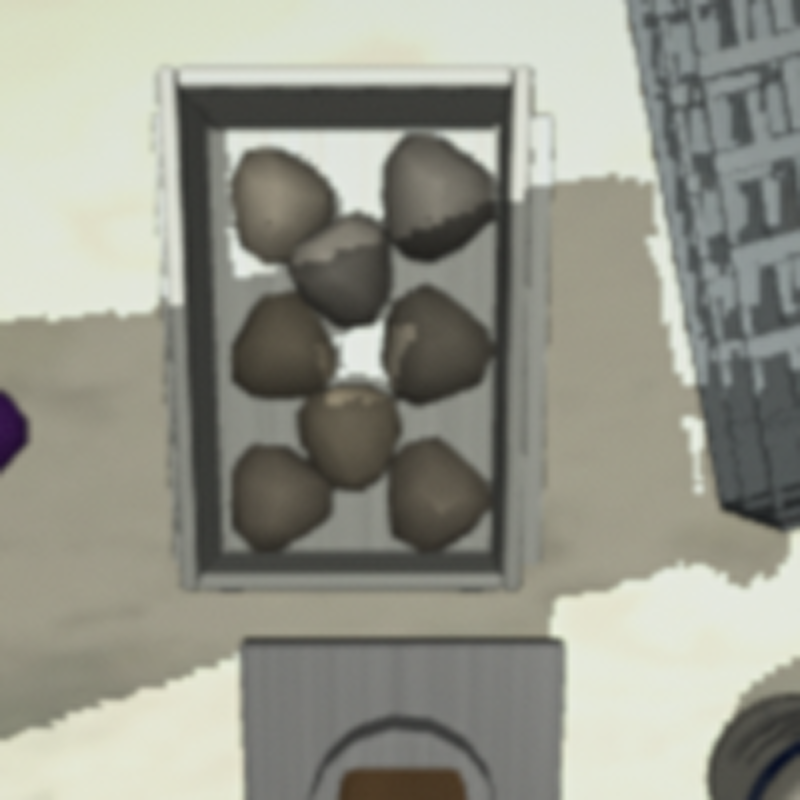

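The bed is unchanged, with all eight level (max z 39.7). Now back to the tray centre (540, -161.7), turning -0.069 to square with the tray.

>>> drive_tool:
  steps:
    - {"delta_pos":[-1,-36,0],"yaw":-0.023,"hand":10}
    - {"delta_pos":[-1,-36,0],"yaw":-0.023,"hand":10}
    - {"delta_pos":[-1,-36,0],"yaw":-0.023,"hand":10}
    - {"delta_pos":[-1,-36,0],"yaw":0,"hand":10}
    - {"delta_pos":[-1,-36,0],"yaw":0,"hand":10}

```text
clock: 18.1
eef_pos: [541.4, -86.5, 275.5]
eef_rot: [-3.141, -0.0, 1.356]
wrist_force: [0.3, 0.2, -3.3]
finger_gap: 23.8
```

>>> drive_tool:
  steps:
    - {"delta_pos":[-1,-36,0],"yaw":0,"hand":10}
    - {"delta_pos":[0,-36,0],"yaw":0,"hand":10}
    - {"delta_pos":[0,-2,0],"yaw":0,"hand":10}
    - {"delta_pos":[0,0,0],"yaw":0,"hand":10}
    - {"delta_pos":[0,0,0],"yaw":0,"hand":10}

```text
clock: 18.52
eef_pos: [540.8, -159.0, 275.3]
eef_rot: [-3.141, -0.001, 1.356]
wrist_force: [1.4, -0.1, -3.2]
finger_gap: 23.5
```

>>> drive_tool:
  steps:
    - {"delta_pos":[0,0,-35],"yaw":0,"hand":10}
    - {"delta_pos":[0,0,-35],"yaw":0,"hand":10}
    - {"delta_pos":[0,0,-30],"yaw":0,"hand":10}
    - {"delta_pos":[0,0,-20],"yaw":0,"hand":10}
    - {"delta_pos":[0,0,0],"yaw":0,"hand":10}

```text
clock: 18.93
eef_pos: [539.1, -157.7, 151.5]
eef_rot: [-3.135, -0.001, 1.357]
wrist_force: [-0.1, -0.1, -3.3]
finger_gap: 23.4
```

>>> drive_tool:
  steps:
    - {"delta_pos":[0,0,0],"yaw":0,"hand":10}
    - {"delta_pos":[0,0,0],"yaw":0,"hand":10}

```text
clock: 19.1
eef_pos: [541.4, -159.4, 157.6]
eef_rot: [3.139, 0.0, 1.356]
wrist_force: [-0.1, 0.8, -2.5]
finger_gap: 23.9
```

```bash
python3 - <<'E'
from h import *
c=manip.camera("wrist"); crop(c,136,80,376,320,3,"pics/w10.png"); w=cloud(c)
for lo,hi in [(22,48)]:
    s=w[120:300,180:340].reshape(-1,3); s=s[(s[:,2]>lo)&(s[:,2]<hi)]; r=cv2.minAreaRect(s[:,:2].astype(np.float32)); print(len(s),np.median(s[:,2]),np.round(r[0],1),np.round(r[1],1),r[2])
E
python3 st.py
```

```text
0 nan [0. 0.] [0. 0.] 0.0
{'clock': 19.15, 'eef_pos': [541.469, -159.728, 157.773], 'eef_rot': [3.139, 0.0, 1.356], 'wrist_force': [-0.058, 0.123, -3.273], 'moment': [-0.012, 0.055, -0.005], 'finger_gap': 23.573, 'qd': [-0.008, -0.003, 0.003, 0.001, -0.005, -0.001]}
  return _methods._mean(a, axis=axis, dtype=dtype,
  ret = ret.dtype.type(ret / rcount)
```

View pics/w10.png

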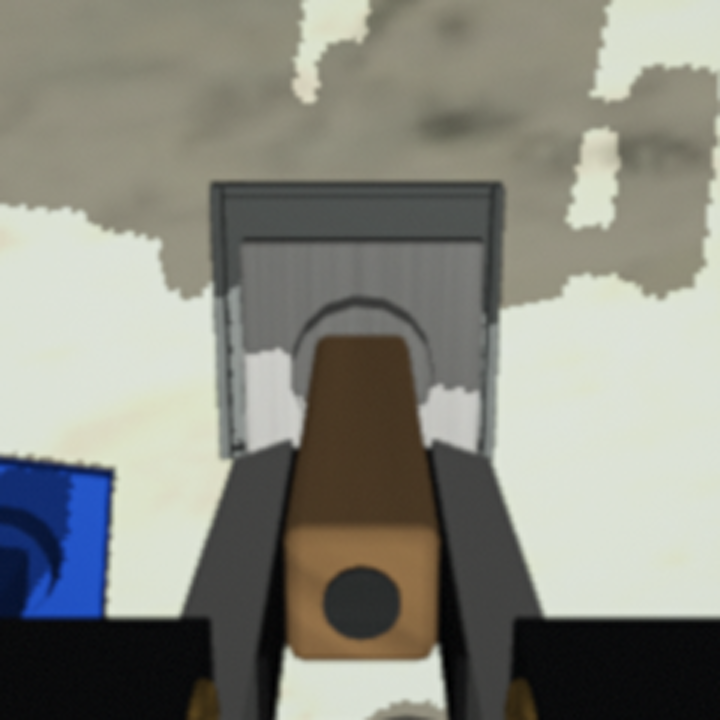

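The foot is square to the tray and about 1.5 mm to +x. I'll correct that and lower.

>>> drive_tool:
  steps:
    - {"delta_pos":[-1.5,-2,-8],"yaw":0,"hand":10}
    - {"delta_pos":[0,0,-10],"yaw":0,"hand":10}
    - {"delta_pos":[0,0,-8],"yaw":0,"hand":10}
    - {"delta_pos":[0,0,-4],"yaw":0,"hand":10}
    - {"delta_pos":[0,0,0],"yaw":0,"hand":10}

```text
clock: 19.57
eef_pos: [538.5, -162.0, 124.4]
eef_rot: [-3.139, -0.0, 1.355]
wrist_force: [0.1, -0.4, -2.5]
finger_gap: 23.4
```

>>> drive_tool:
  steps:
    - {"delta_pos":[0,0,-4],"yaw":0,"hand":10}
    - {"delta_pos":[0,0,0],"yaw":0,"hand":10}

```text
clock: 19.73
eef_pos: [538.9, -162.1, 121.3]
eef_rot: [-3.141, -0.0, 1.355]
wrist_force: [-0.1, -0.0, -3.0]
finger_gap: 24.0
```

>>> drive_tool:
  steps:
    - {"delta_pos":[0,0,-3],"yaw":0,"hand":10}
    - {"delta_pos":[0,0,0],"yaw":0,"hand":10}

```text
clock: 19.9
eef_pos: [538.9, -162.1, 118.4]
eef_rot: [-3.141, -0.0, 1.355]
wrist_force: [0.3, -0.1, -3.4]
finger_gap: 23.8
```

>>> drive_tool:
  steps:
    - {"delta_pos":[0,0,-2],"yaw":0,"hand":10}
    - {"delta_pos":[0,0,0],"yaw":0,"hand":10}

```text
clock: 20.07
eef_pos: [538.9, -162.1, 116.5]
eef_rot: [-3.141, -0.0, 1.355]
wrist_force: [-0.2, -0.1, -4.4]
finger_gap: 23.6
```

>>> drive_tool:
  steps:
    - {"delta_pos":[0,0,-1.5],"yaw":0,"hand":10}
    - {"delta_pos":[0,0,-1],"yaw":0,"hand":10}

```text
clock: 20.23
eef_pos: [539.0, -162.2, 114.2]
eef_rot: [3.141, 0.0, 1.355]
wrist_force: [0.1, 0.1, -3.8]
finger_gap: 23.9
```

>>> drive_tool:
  steps:
    - {"delta_pos":[0,0,-0.7],"yaw":0,"hand":10}

```text
clock: 20.32
eef_pos: [539.0, -162.1, 113.5]
eef_rot: [-3.142, -0.0, 1.355]
wrist_force: [-0.5, -0.4, -3.4]
finger_gap: 23.6
```

>>> drive_tool:
  steps:
    - {"delta_pos":[0,0,-0.6],"yaw":0,"hand":10}

```text
clock: 20.4
eef_pos: [539.0, -162.1, 112.9]
eef_rot: [-3.142, -0.0, 1.355]
wrist_force: [-0.4, 0.2, -3.3]
finger_gap: 23.6
```

>>> drive_tool:
  steps:
    - {"delta_pos":[0,0,-0.5],"yaw":0,"hand":10}

```text
clock: 20.48
eef_pos: [539.0, -162.2, 112.5]
eef_rot: [3.141, 0.0, 1.355]
wrist_force: [-2.3, -1.4, 3.3]
finger_gap: 23.4
```

It's on the tray floor (force jumped by 6 N at z 112.5). I'll ease off and release.

>>> drive_tool:
  steps:
    - {"delta_pos":[0,0,0.6],"yaw":0,"hand":10}
    - {"delta_pos":[0,0,0],"yaw":0,"hand":30}
    - {"delta_pos":[0,0,0],"yaw":0,"hand":60}
    - {"delta_pos":[0,0,0],"yaw":0,"hand":60}
    - {"delta_pos":[0,0,0],"yaw":0,"hand":60}

```text
clock: 20.9
eef_pos: [539.1, -162.2, 113.3]
eef_rot: [3.141, 0.0, 1.355]
wrist_force: [1.1, 0.8, -0.1]
finger_gap: 46.7
```

>>> drive_tool:
  steps:
    - {"delta_pos":[0,0,0],"yaw":0,"hand":60}
    - {"delta_pos":[0,0,0],"yaw":0,"hand":60}
    - {"delta_pos":[0,0,0],"yaw":0,"hand":60}

```text
clock: 21.15
eef_pos: [539.0, -162.2, 113.1]
eef_rot: [3.142, 0.0, 1.355]
wrist_force: [0.1, 0.8, -0.0]
finger_gap: 59.7
```

Released (gap 59.7, no load). Straight up, then aside for a look at everything.

>>> drive_tool:
  steps:
    - {"delta_pos":[0,0,15],"yaw":0,"hand":60}
    - {"delta_pos":[0,0,35],"yaw":0,"hand":60}
    - {"delta_pos":[0,0,40],"yaw":0,"hand":60}
    - {"delta_pos":[0,0,40],"yaw":0,"hand":60}
    - {"delta_pos":[0,0,34],"yaw":0,"hand":60}

```text
clock: 21.57
eef_pos: [538.9, -162.1, 280.0]
eef_rot: [3.14, 0.0, 1.355]
wrist_force: [-0.1, 0.7, 0.0]
finger_gap: 60.3
```

>>> drive_tool:
  steps:
    - {"delta_pos":[0,38,0],"yaw":0,"hand":60}
    - {"delta_pos":[0,38,0],"yaw":0,"hand":60}
    - {"delta_pos":[0,0,0],"yaw":0,"hand":60}
    - {"delta_pos":[0,0,0],"yaw":0,"hand":60}
    - {"delta_pos":[0,0,0],"yaw":0,"hand":60}

```text
clock: 21.98
eef_pos: [539.0, -86.3, 277.0]
eef_rot: [-3.142, 0.0, 1.355]
wrist_force: [-1.0, -0.1, -0.4]
finger_gap: 60.2
```

```bash
python3 - <<'E'
from h import *
c=manip.camera("wrist"); cv2.imwrite("pics/w11.png",c["frame"][:,:,::-1]); w=cloud(c)
sub=w[165:290,205:325]; z=sub[...,2]
for lo,hi in [(130,150),(8,15)]:
    m=((z>lo)&(z<hi)).astype(np.uint8); n,l,st,_=cv2.connectedComponentsWithStats(m); k=1+st[1:,4].argmax(); s=sub[l==k]
    r=cv2.minAreaRect(s[:,:2].astype(np.float32)); print(lo,len(s),s[:,2].mean(),np.round(r[0],1),np.round(r[1],1),r[2])
c=manip.camera("scene"); crop(c,120,110,380,305,3,"pics/s11.png")
E
python3 st.py
```

```text
130 565 138.52984037146737 [ 539.7 -160.3] [23.4 23.4] 77.57333374023438
8 1362 12.334706855524042 [ 540.2 -161.5] [65.9 65.2] 77.12860870361328
{'clock': 22.083, 'eef_pos': [538.995, -87.028, 276.843], 'eef_rot': [-3.141, 0.0, 1.354], 'wrist_force': [-0.454, 0.995, 0.424], 'moment': [-0.045, 0.132, -0.014], 'finger_gap': 60.157, 'qd': [-0.005, 0.002, -0.0, 0.0, 0.0, 0.001]}
```

View pics/w11.png

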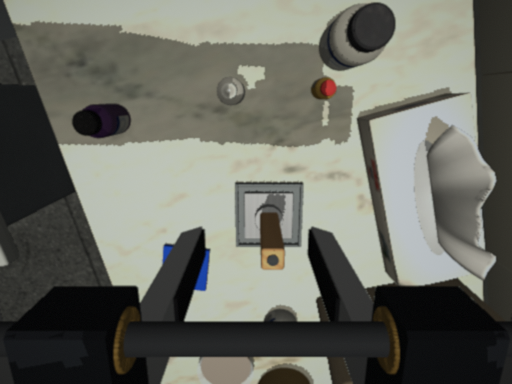

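View pics/s11.png

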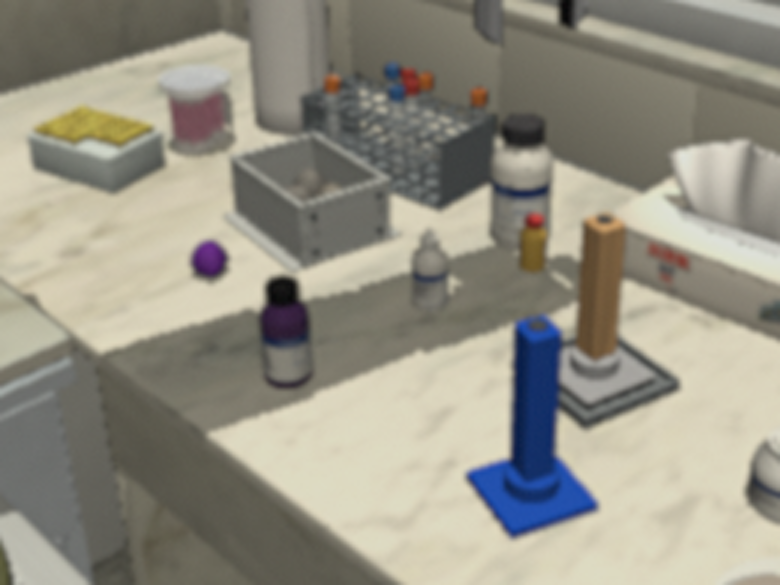

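The tamper stands upright in the middle of its tray (foot at (540.2, -161.5), top at 12.3 mm). The bottles, the decoys and the cell stand where they were, and the gripper is clear. Handing in.

```bash
python3 -c "
from cell import manip
print(manip.sign_off())"
```

```text
the job is handed in; nothing more can be done
None
```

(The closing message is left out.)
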